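# Load the kiln board with planters and a test tile

### The job

Get this batch ready for the kiln: press the red ejector of the tile mould all the way to push out the glaze test tile, let the ejector spring back, and lay the tile flat in the recess of the wooden setter board with its teal glazed face up. Put every square planter on the table into a pocket of the board, one per pocket, standing upside down with its blue rim down on the pocket floor. Leave the paint and water bottles where they are.

Things in the scene. Friction and masses are not known exactly. Their poses are not given: they have to be found in the camera images.
- board: fixed wooden setter board, 180 mm (x) by 360 mm (y), base 8 mm thick with 10 mm tall ribs. Origin on the table; x spans -94 to +86 mm. The row of four pot pockets runs along y at x = +45 mm; the tile recess is at x = -45 mm, y = 0
- pocket0 (a point): centre, on the floor, of one of four square pot pockets in a row on the setter board; pocket 62 x 62 mm, 10 mm deep; floor 8 mm and rib tops 18 mm above the table; pockets 90 mm apart along the board's y
- pocket1 (a point): centre, on the floor, of one of four square pot pockets in a row on the setter board; pocket 62 x 62 mm, 10 mm deep; floor 8 mm and rib tops 18 mm above the table; pockets 90 mm apart along the board's y
- pocket2 (a point): centre, on the floor, of one of four square pot pockets in a row on the setter board; pocket 62 x 62 mm, 10 mm deep; floor 8 mm and rib tops 18 mm above the table; pockets 90 mm apart along the board's y
- pocket3 (a point): centre, on the floor, of one of four square pot pockets in a row on the setter board; pocket 62 x 62 mm, 10 mm deep; floor 8 mm and rib tops 18 mm above the table; pockets 90 mm apart along the board's y
- recess (a point): centre, on the floor, of the tile recess in the board: 78 mm along the board's x, 66 mm along its y, floor 8 mm and ribs 18 mm above the table; the ribs beside it (y) are open over the middle 40 mm for the fingers
- mould: fixed metal tile mould. Origin on the table below the mouth of its slot; x points the way the tile is pushed out. Roofed slot from x = -90 to 0 mm, 84 mm wide outside, roof top at 50 mm with a 20 mm wide slit along the middle; in front (x = 0 to 100 mm) a tongue 34 mm wide and 25 mm high on which the tile comes to rest, its sides overhanging
- ejector_grip (a point): centre of the red grip of the ejector, 14 mm along the mould's x, 34 mm along its y, 44 mm tall (from 56 to 100 mm above the table); it rides in the slit of the roof and moves along the mould's x
- ejector (a joint): travel of the spring ejector along the mould's x in m: 0 at rest, 0.086 pressed all the way (about 7 N); springs back when released. Its pusher front is 76 mm behind the mould's mouth at rest
- tile: flat test tile, 72 mm (its x) by 60 mm (its y), 16 mm thick, 130 g; origin at the centre of its underside, z towards the teal glazed face with two yellow stripes. Starts glazed face up inside the mould, underside 25 mm above the table; fully pushed out, its centre is about 46 mm in front of the mouth
- pot0: square terracotta planter, outside 56 x 56 mm, 70 mm long, walls 5 mm, 190 g. One end is the closed bare-clay base, the other the open mouth with a blue glazed rim band and white inside bottom. Origin at the centre of the pot; its x axis runs from the base towards the open rim, y and z are normals of the flat sides. Starts lying on one side on the table. May be absent (None)
- pot1: square terracotta planter, outside 56 x 56 mm, 70 mm long, walls 5 mm, 190 g. One end is the closed bare-clay base, the other the open mouth with a blue glazed rim band and white inside bottom. Origin at the centre of the pot; its x axis runs from the base towards the open rim, y and z are normals of the flat sides. Starts lying on one side on the table. May be absent (None)
- pot2: square terracotta planter, outside 56 x 56 mm, 70 mm long, walls 5 mm, 190 g. One end is the closed bare-clay base, the other the open mouth with a blue glazed rim band and white inside bottom. Origin at the centre of the pot; its x axis runs from the base towards the open rim, y and z are normals of the flat sides. Starts lying on one side on the table. May be absent (None)
- pot3: square terracotta planter, outside 56 x 56 mm, 70 mm long, walls 5 mm, 190 g. One end is the closed bare-clay base, the other the open mouth with a blue glazed rim band and white inside bottom. Origin at the centre of the pot; its x axis runs from the base towards the open rim, y and z are normals of the flat sides. Starts lying on one side on the table. May be absent (None)
- paint_pink: bystander: pink paint bottle, 40 mm across, 100 mm tall, origin under its centre
- paint_blue: bystander: light blue paint bottle, 40 mm across, 100 mm tall, origin under its centre
- water: bystander: violet water bottle, 68 mm across, 200 mm tall, origin under its centre
Things that resemble listed ones, but are neither listed nor needed, are in the scene too. Leave any yellow look-alike of the pot0 alone. Several things have the shape of the mould; the one meant has the colours described above.

How it is judged:
By the outcome, as a careful person would: the job done as asked, in the order asked, and still so for the second after the job is handed in, with the robot touching nothing.
Of pot0, pot1, pot2, pot3 only 3 to 4 are there at a start; the rules pass over those that are not, and their reading is None.
At some moment in a run one of pot0, pot1, pot2, pot3 may be knocked a few centimetres aside while the robot is not near it.
Once in a run the grip may slacken for a moment while it holds something.
It also fails if it takes over 210 s, if anything falls off the work surface, if the arm or the gripper's body presses on something with over 40 N, if the wrist force passes 120 N, or if a joint passes its speed limit or range.

### The arm

A 6-joint arm with a two-finger parallel gripper is mounted at the origin on the work surface. World frame = base frame: x ahead of the robot, y to its left, z up, the work surface at z = 0. Lengths are in m, angles in degrees, forces in N, time in s.
With the tool pointing down it reaches from about 0.4 to 0.825 m from the base axis. Payload 7 kg.
Tool frame: the origin (TCP) lies between the finger pads; the fingertips stand 22 mm ahead of it and the grasp point (between the pads) lies 3 mm ahead of it; z points along the fingers, y is the line along which they close (so a half turn about z gives the same grasp; the last joint's range is limited). The gripper opens to 88 mm and grips with 3 to 60 N. Pads are 19 mm wide; open, the fingers measure 130 mm over their backs; the gripper's body (78 mm by 193 mm) begins 47 mm behind the grasp point.
Start: joints at [-60.327, 20.546, 0.682, 0, -70.136, -16.507], TCP at [0.154, -0.657, 0.249] pointing down, gripper open.
Joint ranges: [-176.03, 176.03], [-82.01, 121.73], [-58.28, 71.71], [-173.87, 95.51], [-174.79, -0.11], [-173.66, 173.66]. Speed limits (degrees/s): [136.94, 136.94, 172.46, 180, 180, 180].

### API

Orientations are given as [roll, pitch, yaw] about the fixed x, y, z axes, in that order (R = Rz(yaw) Ry(pitch) Rx(roll)).
In Python, from plant import r, vision gives the robot as it stands.
- The arm moves only by the shell command python3 -m pendant 'ROWS' [FORCE]. ROWS is JSON, a list that holds one entry, the list of rows, each a list of 7 numbers: the shift along the tool's x, y, z scaled (see below), then the turn, a rotation vector about the tool's x, y, z scaled (see below), then the opening, from -1 (shut) to 1 (fully open). In form: [[[x, y, z, wx, wy, wz, fingers], ...]]. A call has exactly 8 rows; each row shifts and turns the commanded pose from where the row before left it, along the tool's axes as they then stand; what a row does not reach is not made up. The controller multiplies each number of a shift by 20 mm and each number of a turn by 4 degrees. A row lasts 1/10 s, in which the tool goes at most 50 mm and 8.59 degrees, less where a joint would pass 70% of its speed; a pose out of reach is approached as far as the arm can. A call with a number of a shift or a turn outside -1 to 1 is refused whole. A call with a gripper value outside its range is refused whole. The fingers move at their own pace and stop on an object; FORCE is the grip in N (left out, the last holds). Time passes only in rows, so rows that do not move let the fingers close, or fill a call up. It gives the time, the measured TCP pose, the force, the opening and the grip force at its end, in the units of the state.
- r.get_state(): the state, without advancing time (a new reading comes with each control period).
- vision.capture(name): name is "scene" or "top"; returns a dict with "frame" (400x640x3 uint8, blue, green, red), "depth" (400x640 float32, m along the optical axis (not along the pixel's ray), 0 where there is no reading), "camera_matrix" (3x3 intrinsics, pixels), "k1" (the pictures are not rectified: a ray, as slopes to the right and down, at radius r is drawn at 1 + k1 r^2 times it, then the intrinsics apply), "extrinsics" (4x4, takes a point from world to camera coordinates). Camera axes: x right, y up, looking along -z (the intrinsics and any distortion apply to the point x, -y, -z); pixel columns grow to the right and rows downward; lengths in m; the calibration is good to about 2 mm. A picture is of the moment at which its call begins.
- r.close_job(): hands the job in; it is judged then, once.
The state is a dict: "time_s": time; "joints": joint angles; "qd": joint speeds; "joint_torque": joint torques, N m; "tcp_pos": TCP position; "eef_rot": TCP orientation; "contact_force": force on the tool from outside, world axes, zero at the start; "moment": the same for the moment, N m; "gripper_width": finger opening in m; "gripper_force": force on a finger pad.
Only numpy, scipy, OpenCV 4.12 (cv2) and the standard library are available. Lean on these libraries where they do the work, as an engineer would, in place of code of your own. Each camera call takes 0.05 s, during which the arm holds its last target. There are 200 camera calls.

## Working session

There is one attempt and no reset: what is moved stays moved. The work goes in short steps, Python scripts to look and compute and a shell command to move; the robot and the scene stay as the last step left them, time stands still between calls to the robot, and variables do not carry over. Pictures are saved under pics/ and viewed, at most 14 in all, crops included, and the job is handed in when it is done.

```bash
ls; mkdir -p pics; cat > h.py <<'E'
import numpy as np,cv2
from plant import r,vision
def save(n,f): cv2.imwrite('pics/'+n,f)
E
python3 - <<'E'
from h import *
for n in('top','scene'):
    c=vision.capture(n); np.savez('/tmp/'+n,**c); save(n+'0.png',c['frame'])
    print(n,c['camera_matrix'],c['k1'],c['extrinsics'])
print(r.get_state())
E
```

```text
pics
top [[497.17638646   0.         324.18850004]
 [  0.         497.17638646 202.68438863]
 [  0.           0.           1.        ]] -0.07892272727495475 [[ 0.00552135 -0.99985899  0.01585945  0.03181356]
 [ 0.99843707  0.00639415  0.05552058 -0.48684158]
 [-0.05561416  0.01552811  0.99833158 -1.43819023]
 [ 0.          0.          0.          1.        ]]
scene [[399.79118854   0.         318.69231903]
 [  0.         399.79118854 199.5862539 ]
 [  0.           0.           1.        ]] -0.08896735919361674 [[-0.44855424  0.89362925  0.01502821  0.18230941]
 [-0.54101604 -0.2848685   0.7912974   0.21271815]
 [ 0.71140757  0.34680931  0.61124674 -1.48148246]
 [ 0.          0.          0.          1.        ]]
{'time_s': 0.1, 'joints': array([-6.03259913e+01,  2.05873040e+01,  6.40259308e-01, -1.48165947e-02,
       -7.01361793e+01, -1.65063203e+01]), 'qd': array([-0.06636549, -0.1315075 ,  0.03865348, -0.00320821, -0.08668201,
       -0.0592062 ]), 'joint_torque': array([-2.94946905e-03, -5.84164381e+01,  2.93752849e+01,  7.01557472e+00,
        1.01719686e-02, -4.27323141e-05]), 'tcp_pos': array([ 0.15363488, -0.65688403,  0.24773524]), 'eef_rot': array([ 1.79916248e+02, -1.02921139e-02, -1.66837349e+02]), 'contact_force': array([ 0.8568877 , -0.51499293,  0.2889312 ]), 'moment': array([-0.00619531, -0.026806  ,  0.01916108]), 'gripper_force': 0.0, 'gripper_width': 0.08785863567026912}
```

View pics/top0.png

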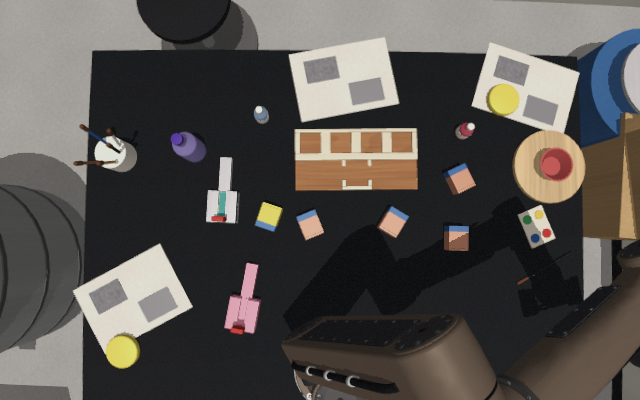

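View pics/scene0.png

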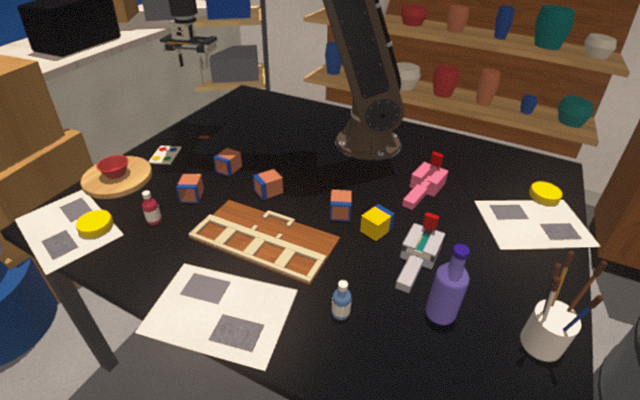

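Candidates: moulds at (222,200) grey with teal tile and at (242,300) pink; I choose the grey one. Pots are the clay/blue ones at (310,224), (393,222), (460,179) and (456,238). The yellow one at (268,216) is the look-alike and stays. Next: measure, and check the choice in a crop.

```bash
cat > h.py <<'E'
import numpy as np,cv2
from scipy.spatial.transform import Rotation as Ro
from plant import r,vision
def save(n,f): cv2.imwrite('pics/'+n,f)
def rays(c,uv):
    k=np.array([c['k1'],0,0,0,0],float)
    p=cv2.undistortPoints(np.asarray(uv,float).reshape(-1,1,2),c['camera_matrix'],k).reshape(-1,2)
    return np.c_[p[:,0],-p[:,1],-np.ones(len(p))]
def plane(c,uv,z):
    T=c['extrinsics'];R=T[:3,:3];o=-R.T@T[:3,3];d=rays(c,uv)@R
    return o+d*((z-o[2])/d[:,2])[:,None]
def cloud(c):
    v,u=np.mgrid[:400,:640];T=c['extrinsics'];R=T[:3,:3]
    p=rays(c,np.c_[u.ravel(),v.ravel()])*c['depth'].ravel()[:,None]
    return ((p-T[:3,3])@R).reshape(400,640,3)
def pots(c):
    """clay/blue lumps standing ~56 mm high: centre, yaw of base->rim"""
    P=cloud(c);h=cv2.cvtColor(c['frame'],cv2.COLOR_BGR2HSV)
    clay=(h[...,0]<18)&(h[...,1]>60)&(h[...,2]>60);blue=(h[...,0]>100)&(h[...,0]<125)&(h[...,1]>100)
    z=P[...,2];m=(clay|blue)&(z>.047)&(z<.066)&(c['depth']>0)
    n,l,s,_=cv2.connectedComponentsWithStats(m.astype(np.uint8))
    out=[]
    for i in range(1,n):
        if s[i,4]<150: continue
        q=l==i;v,u=np.nonzero(q);W=plane(c,np.c_[u,v],.056)[:,:2].astype(np.float32)
        (cx,cy),(w,hh),a=cv2.minAreaRect(W);b=W[blue[q]]
        d=(b.mean(0)-W[~blue[q]].mean(0)) if len(b) else np.zeros(2)
        y=np.degrees(np.arctan2(d[1],d[0]));a4=min((a+90*k for k in range(-4,5)),key=lambda t:abs((t-y+180)%360-180))
        out.append((u.mean().round(),v.mean().round(),round(cx,4),round(cy,4),round(w,3),round(hh,3),round(y,1),round(a4,1),round(float(np.median(z[q])),4)))
    return out
def at(x,y,z,rpy):
    """remaining move in tool axes, mm and rotvec deg -> target"""
    s=r.get_state();A=Ro.from_euler('xyz',s['eef_rot'],degrees=True);B=Ro.from_euler('xyz',rpy,degrees=True)
    print('tool shift mm',(A.inv().apply(np.array([x,y,z])-s['tcp_pos'])*1000).round(1),'turn',np.degrees((A.inv()*B).as_rotvec()).round(1))
E
python3 - <<'E'
from h import *
c=vision.capture('top');f=c['frame']
for p in pots(c): print(p)
P=cloud(c);h=cv2.cvtColor(f,cv2.COLOR_BGR2HSV)
def rect(m,z,name,k=1):
    n,l,s,_=cv2.connectedComponentsWithStats(m.astype(np.uint8))
    for i in np.argsort(-s[1:,4])[:k]+1:
        v,u=np.nonzero(l==i);W=plane(c,np.c_[u,v],z)[:,:2].astype(np.float32)
        print(name,s[i,4],np.round(cv2.minAreaRect(W)[0],4),np.round(cv2.minAreaRect(W)[1],4),round(cv2.minAreaRect(W)[2],2),'px',u.mean().round(),v.mean().round(),'z',np.median(P[v,u,2]).round(4))
box=np.zeros((400,640),bool)
b=box.copy();b[120:200,285:425]=1
rect(b&(f.max(2)>70)&(P[...,2]>.003),.018,'board')
dark=b&(h[...,1]>130)&(f[...,2]>50);dark[160:]=0
rect(dark,.008,'pocket',4)
m=box.copy();m[150:230,195:245]=1
red=m&((h[...,0]<8)|(h[...,0]>172))&(h[...,1]>120);rect(red,.1,'red',2)
met=m&(h[...,1]<50)&(f.max(2)>110)
rect(met&(P[...,2]>.04)&(P[...,2]<.062),.05,'roof',3);t=met.copy();t[188:]=0;rect(t,.025,'tongue')
teal=m&(h[...,0]>75)&(h[...,0]<100)&(h[...,1]>80);rect(teal,.041,'teal')
for nm,(u,v) in dict(pink=(465,130),blue=(261,114),water=(185,145)).items(): print(nm,P[v-8:v+8,u-8:u+8].reshape(-1,3)[P[v-8:v+8,u-8:u+8,2].ravel()>.02].mean(0))
save('crop.png',cv2.resize(f[100:255,190:490],None,fx=2.6,fy=2.6,interpolation=cv2.INTER_CUBIC))
E
```

```text
(np.float64(559.0), np.float64(163.0), 0.6012, -0.6422, 0.098, 0.1, np.float64(0.0), -316.2, 0.0572)
(np.float64(461.0), np.float64(178.0), 0.5585, -0.3569, 0.071, 0.06, np.float32(26.7), -333.7, 0.0553)
(np.float64(394.0), np.float64(222.0), 0.4324, -0.1623, 0.057, 0.071, np.float32(-29.1), 329.7, 0.0554)
(np.float64(310.0), np.float64(224.0), 0.4232, 0.075, 0.07, 0.057, np.float32(23.0), -337.8, 0.0554)
(np.float64(458.0), np.float64(238.0), 0.3859, -0.3469, 0.058, 0.069, np.float32(-1.6), -0.3, 0.0554)
board 7102 [ 0.6164 -0.0578] [0.1821 0.3625] 1.06 px 356.0 158.0 z 0.0098
pocket 398 [ 0.6654 -0.0126] [0.057  0.0563] 0.26 px 340.0 142.0 z 0.0076
pocket 380 [0.6647 0.079 ] [0.0567 0.0562] 0.45 px 310.0 143.0 z 0.0079
pocket 367 [ 0.6688 -0.1937] [0.054  0.0575] 0.6 px 401.0 142.0 z 0.0078
pocket 362 [ 0.6678 -0.1018] [0.0539 0.0565] 0.57 px 371.0 142.0 z 0.0078
red 65 [0.4379 0.3255] [0.011  0.0358] 0.4 px 218.0 218.0 z 0.0987
roof 350 [0.4721 0.3017] [0.0885 0.0314] 0.88 px 230.0 206.0 z 0.0488
roof 330 [0.4746 0.355 ] [0.0332 0.0907] 85.79 px 212.0 204.0 z 0.0489
tongue 362 [0.5735 0.3244] [0.034  0.0894] 87.51 px 225.0 172.0 z 0.0246
teal 140 [0.4795 0.329 ] [0.018  0.0638] 88.12 px 222.0 204.0 z 0.0409
pink [ 0.69371763 -0.36456809  0.0734046 ]
blue [0.73424858 0.21703902 0.06839229]
water [0.63011441 0.40748859 0.16105075]
```

View pics/crop.png

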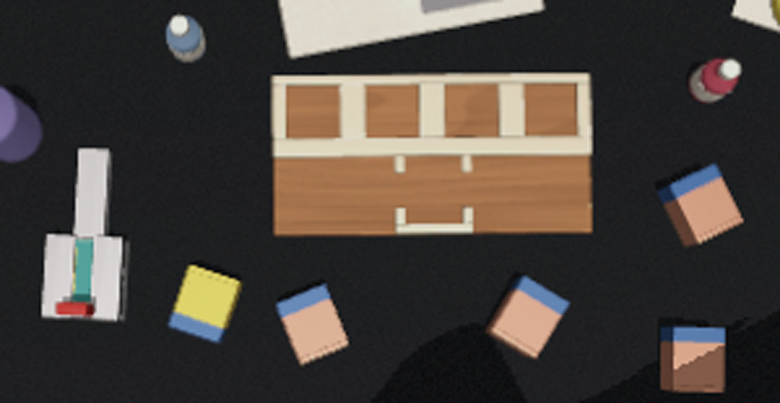

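The crop shows the grey metal mould (teal tile in its slit, red grip at about (75,308) in the crop). Four clay pots have their blue rims to the upper side; the yellow one is left alone. Now I move towards the ejector while measuring the water bottle better.

```bash
python3 -m pendant '[[[-1,0.76,0,0,0,0,-1],[-1,0.76,0,0,0,0,-1],[-1,0.76,0,0,0,0,-1],[-1,0.76,0,0,0,0,-1],[-1,0.76,0,0,0,0,-1],[-1,0.76,0,0,0,0,-1],[-1,0.76,0,0,0,0,-1],[-1,0.76,0,0,0,0,-1]]]' 30
python3 -m pendant '[[[-1,0.76,0,0,0,0,-1],[-1,0.76,0,0,0,0,-1],[-1,0.76,0,0,0,0,-1],[-1,0.76,0,0,0,0,-1],[-1,0.76,0,0,0,0,-1],[-1,0.76,0,0,0,0,-1],[-1,0.76,0,0,0,0,-1],[-1,0.76,0,0,0,0,-1]]]'
python3 - <<'E'
from h import *
s=np.load('/tmp/scene.npz');t=np.load('/tmp/top.npz')
for c in (s,t):
    P=cloud(c).reshape(-1,3)
    for n,(x,y,R,z0,z1) in dict(water=(.63,.407,.08,.03,.13),pink=(.69,-.365,.05,.02,.07),blue=(.734,.217,.05,.02,.07),yel=(.44,.19,.06,.03,.07)).items():
        q=P[(abs(P[:,0]-x)<R)&(abs(P[:,1]-y)<R)&(P[:,2]>z0)&(P[:,2]<z1)]
        if len(q)>20: print(n,len(q),q.min(0).round(3),q.max(0).round(3))
print(r.get_state()['joints'].round(1)); at(.40,.33,.25,[180,0,-182.4])
E
```

```text
time_s: 0.95
tcp_pos: [0.2823, -0.5014, 0.2483]
eef_rot: [180.0, -0.0, -166.8]
contact_force: [-1.0, -0.6, -0.4]
gripper_width: 0.0292
gripper_force: 0.0
time_s: 1.75
tcp_pos: [0.4104, -0.3466, 0.2484]
eef_rot: [180.0, -0.0, -166.8]
contact_force: [0.3, -1.0, 0.3]
gripper_width: 0.0005
gripper_force: 0.0
water 1162 [0.626 0.387 0.03 ] [0.675 0.455 0.13 ]
pink 261 [ 0.683 -0.386  0.02 ] [ 0.723 -0.351  0.07 ]
blue 332 [0.728 0.201 0.02 ] [0.761 0.241 0.07 ]
yel 592 [0.401 0.156 0.03 ] [0.487 0.232 0.061]
water 286 [0.552 0.329 0.03 ] [0.671 0.452 0.13 ]
pink 124 [ 0.678 -0.389  0.021] [ 0.717 -0.354  0.07 ]
blue 96 [0.722 0.2   0.022] [0.758 0.238 0.07 ]
yel 512 [0.403 0.156 0.032] [0.485 0.23  0.065]
[-19.3   7.6 -16.7  -0.  -65.7 -57.6]
tool shift mm [-144.   661.2   -1.4] turn [ 0.  -0.  15.6]
```

```bash
python3 -m pendant '[[[-0.55,0.95,0,0,0,0.5,-1],[-0.55,0.95,0,0,0,0.5,-1],[-0.5,0.95,0,0,0,0.5,-1],[-0.45,1,0,0,0,0.5,-1],[-0.4,1,0,0,0,0.5,-1],[-0.3,1,0,0,0,0.5,-1],[-0.2,1,0,0,0,0.5,-1],[-0.1,1,0,0,0,0.4,-1]]]'
python3 -m pendant '[[[0,1,0,0,0,0,-1],[0,1,0,0,0,0,-1],[0,1,0,0,0,0,-1],[0,1,0,0,0,0,-1],[0,1,0,0,0,0,-1],[0,1,0,0,0,0,-1],[0,1,0,0,0,0,-1],[0,1,0,0,0,0,-1]]]'
python3 -m pendant '[[[0.2,1,0,0,0,0,-1],[0.3,1,0,0,0,0,-1],[0.3,1,0,0,0,0,-1],[0.3,1,0,0,0,0,-1],[0.3,1,0,0,0,0,-1],[0.4,1,0,0,0,0,-1],[0.4,1,0,0,0,0,-1],[0.4,1,0,0,0,0,-1]]]'
python3 -c "
from h import *
print(r.get_state()['joints'].round(1)); at(.392,.329,.085,[180,0,-182.4])"
```

```text
time_s: 2.55
tcp_pos: [0.4537, -0.1826, 0.2484]
eef_rot: [180.0, -0.0, 177.5]
contact_force: [0.3, 0.1, 0.7]
gripper_width: 0.0005
gripper_force: 0.0
time_s: 3.35
tcp_pos: [0.4602, -0.0228, 0.2485]
eef_rot: [180.0, -0.0, 177.6]
contact_force: [-0.1, -0.1, 0.4]
gripper_width: 0.0004
gripper_force: 0.0
time_s: 4.15
tcp_pos: [0.4147, 0.1391, 0.2485]
eef_rot: [180.0, -0.0, 177.6]
contact_force: [1.1, -0.0, 0.4]
gripper_width: 0.0006
gripper_force: 0.0
[  44.5   -2.6  -27.5   -0.   -65.1 -137. ]
tool shift mm [ 30.8 188.7 163.5] turn [ 0. -0. -0.]
```

```bash
python3 -m pendant '[[[0.2,1,0.3,0,0,0,-1],[0.2,1,0.3,0,0,0,-1],[0.2,1,0.3,0,0,0,-1],[0.2,1,0.3,0,0,0,-1],[0.2,1,0.3,0,0,0,-1],[0.2,1,0.3,0,0,0,-1],[0.2,1,0.3,0,0,0,-1],[0.1,1,0.3,0,0,0,-1]]]'
python3 -m pendant '[[[0,0.7,0.2,0,0,0,-1],[0,0.7,0.8,0,0,0,-1],[0,0,1,0,0,0,-1],[0,0,1,0,0,0,-1],[0,0,1,0,0,0,-1],[0,0,1,0,0,0,-1],[0,0,0.7,0,0,0,-1],[0,0,0.1,0,0,0,-1]]]'
python3 -c "
from h import *
print(r.get_state()['joints'].round(1)); at(.392,.329,.085,[180,0,-182.4])"
```

```text
time_s: 4.95
tcp_pos: [0.3917, 0.3004, 0.2002]
eef_rot: [-180.0, -0.0, 177.6]
contact_force: [-0.0, -0.1, 0.5]
gripper_width: 0.0001
gripper_force: 0.0
time_s: 5.75
tcp_pos: [0.3929, 0.3267, 0.0828]
eef_rot: [-179.8, -0.1, 177.5]
contact_force: [-0.3, -0.4, 0.3]
gripper_width: 0.0003
gripper_force: 0.0
[  61.8   15.4  -31.8   -0.   -43.  -154.2]
tool shift mm [ 1.   2.2 -2.2] turn [-0.2 -0.1 -0.1]
```

```bash
python3 -m pendant '[[[-0.6,0,0,0,0,0,-1],[-0.6,0,0,0,0,0,-1],[-0.6,0,0,0,0,0,-1],[-0.6,0,0,0,0,0,-1],[-0.6,0,0,0,0,0,-1],[-0.6,0,0,0,0,0,-1],[-0.5,0,0,0,0,0,-1],[-0.5,0,0,0,0,0,-1]]]'
python3 -m pendant '[[[-0.3,0,0,0,0,0,-1],[-0.2,0,0,0,0,0,-1],[-0.1,0,0,0,0,0,-1],[-0.1,0,0,0,0,0,-1],[-0.1,0,0,0,0,0,-1],[0,0,0,0,0,0,-1],[0,0,0,0,0,0,-1],[0,0,0,0,0,0,-1]]]'
python3 -c "
from h import *
c=vision.capture('scene');save('push.png',cv2.resize(c['frame'][180:300,370:490],None,fx=4,fy=4));print(r.get_state()['contact_force'])"
```

```text
time_s: 6.55
tcp_pos: [0.4862, 0.3244, 0.0854]
eef_rot: [179.9, 0.0, 177.5]
contact_force: [-7.8, 4.4, 3.6]
gripper_width: 0.0006
gripper_force: 3.9
time_s: 7.35
tcp_pos: [0.502, 0.3238, 0.0854]
eef_rot: [179.9, 0.0, 177.6]
contact_force: [-5.3, 3.3, 2.0]
gripper_width: 0.0005
gripper_force: 2.7
[-5.08032571  3.75074459  1.22724499]
```

View pics/push.png

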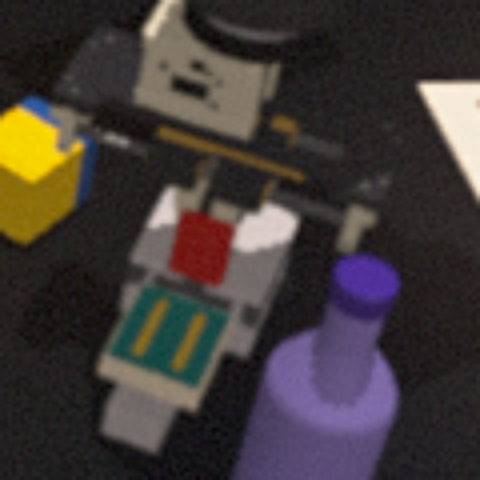

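The tile is out on the tongue (crop (165,335)), with the red grip at (205,245). I keep pressing to the stop.

```bash
python3 -m pendant '[[[-0.2,0,0,0,0,0,-1],[-0.1,0,0,0,0,0,-1],[-0.1,0,0,0,0,0,-1],[-0.1,0,0,0,0,0,-1],[0,0,0,0,0,0,-1],[0,0,0,0,0,0,-1],[0,0,0,0,0,0,-1],[0,0,0,0,0,0,-1]]]'
```

```text
time_s: 8.2
tcp_pos: [0.5046, 0.3235, 0.0854]
eef_rot: [180.0, -0.5, 177.6]
contact_force: [-46.8, 13.1, 26.8]
gripper_width: 0.0004
gripper_force: 23.6
```

At the stop (47 N). Now I back off, let it spring back, rise and look.

```bash
python3 -m pendant '[[[0.3,0,0,0,0,0,-1],[0.5,0,0,0,0,0,-1],[0.7,0,0,0,0,0,-1],[0.7,0,0,0,0,0,-1],[0.8,0,0,0,0,0,-1],[0.8,0,0,0,0,0,-1],[0.8,0,0,0,0,0,-1],[0.8,0,0,0,0,0,-1]]]'
python3 -m pendant '[[[0.7,0,0,0,0,0,-1],[0,0,-1,0,0,0,0],[0,0,-1,0,0,0,0.6],[0,0,-1,0,0,0,0.6],[0,0,-1,0,0,0,0.6],[0,0,0,0,0,0,0.6],[0,0,0,0,0,0,0.6],[0,0,0,0,0,0,0.6]]]'
cat >> h.py <<'E'
def tile(c,z,box):
    h=cv2.cvtColor(c['frame'],cv2.COLOR_BGR2HSV);m=((h[...,0]>75)&(h[...,0]<100)&(h[...,1]>80)).astype(np.uint8)
    k=np.zeros_like(m);k[box[0]:box[1],box[2]:box[3]]=1;m=cv2.morphologyEx(m*k,cv2.MORPH_CLOSE,np.ones((5,5)))
    v,u=np.nonzero(m);W=plane(c,np.c_[u,v],z)[:,:2].astype(np.float32);P=cloud(c)
    print('tile',m.sum(),cv2.minAreaRect(W),'z',np.median(P[v,u,2]))
E
python3 - <<'E'
from h import *
c=vision.capture('top');tile(c,.041,(140,215,195,250))
s=vision.capture('scene')
f=np.hstack([cv2.resize(c['frame'][140:230,190:290],None,fx=3.6,fy=3.6),cv2.resize(s['frame'][190:280,370:470],None,fx=3.6,fy=3.6)]);save('out.png',f)
for p in pots(c):print(p)
E
```

```text
time_s: 9.0
tcp_pos: [0.402, 0.327, 0.0846]
eef_rot: [-180.0, 0.0, 177.6]
contact_force: [0.6, 0.6, -0.1]
gripper_width: -0.0
gripper_force: 0.0
time_s: 9.8
tcp_pos: [0.3887, 0.3274, 0.1639]
eef_rot: [-180.0, -0.0, 177.6]
contact_force: [-1.1, -0.6, -0.4]
gripper_width: 0.0505
gripper_force: 0.0
tile 427 ((0.5657190084457397, 0.3256828784942627), (0.05515076965093613, 0.06670122593641281), 86.5915756225586) z 0.040330202435406706
(np.float64(559.0), np.float64(164.0), 0.6012, -0.6422, 0.098, 0.1, np.float64(0.0), -316.2, 0.0575)
(np.float64(461.0), np.float64(178.0), 0.5585, -0.3569, 0.071, 0.06, np.float32(27.2), -333.6, 0.0555)
(np.float64(393.0), np.float64(222.0), 0.4325, -0.1623, 0.057, 0.071, np.float32(-29.8), -31.0, 0.0556)
(np.float64(310.0), np.float64(224.0), 0.4232, 0.075, 0.07, 0.057, np.float32(22.9), -337.8, 0.0552)
(np.float64(458.0), np.float64(238.0), 0.3859, -0.3469, 0.058, 0.069, np.float32(-1.2), -0.3, 0.0553)
```

View pics/out.png

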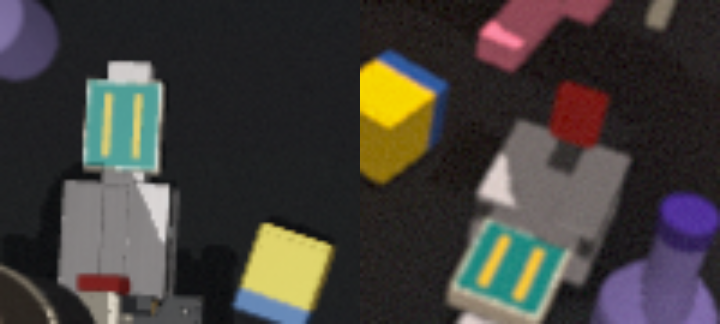

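Ejector is back at rest, and the tile lies on the tongue with the glaze up (left crop (122,125)). I go for the tile with a grip slightly towards the mould, away from the bottle.

```bash
python3 -m pendant '[[[-1,0,0,0,0,0,0.8],[-1,0,0,0,0,0,0.8],[-1,0,0,0,0,0,0.8],[-1,0,0,0,0,0,0.8],[-1,0,0,0,0,0,0.8],[-1,0,0,0,0,0,0.8],[-1,0,0,0,0,0,0.8],[-1,0,0,0,0,0,0.8]]]'
python3 -c "
from h import *
at(.551,.3263,.049,[180,0,-183])"
```

```text
time_s: 10.7
tcp_pos: [0.5497, 0.3206, 0.1635]
eef_rot: [-179.9, -0.1, 177.6]
contact_force: [-0.1, -0.3, -0.1]
gripper_width: 0.0786
gripper_force: 0.0
tool shift mm [ -1.2   5.9 114.4] turn [-0.1 -0.1  0.6]
```

```bash
python3 -m pendant '[[[0,0.3,0.6,0,0,0,0.8],[0,0,0.9,0,0,0,0.8],[0,0,0.9,0,0,0,0.8],[0,0,0.9,0,0,0,0.8],[0,0,0.9,0,0,0,0.8],[0,0,0.8,0,0,0,0.8],[0,0,0.5,0,0,0,0.8],[0,0,0.2,0,0,0,0.8]]]' 30
python3 -m pendant '[[[0,0,0,0,0,0,-0.2],[0,0,0,0,0,0,0],[0,0,0,0,0,0,0],[0,0,0,0,0,0,0],[0,0,0,0,0,0,0],[0,0,0,0,0,0,0],[0,0,0,0,0,0,0],[0,0,0,0,0,0,0]]]'
python3 -m pendant '[[[0,0,-0.3,0,0,0,0],[0,0,-0.5,0,0,0,0],[0,0,-0.8,0,0,0,0],[0,0,-0.8,0,0,0,0],[0,0,-0.8,0,0,0,0],[0,0,-0.8,0,0,0,0],[0,-0.4,0,0,0,0,0],[0,-0.4,0,0,0,0,0]]]'
python3 -c "
from h import *
at(.5605,-.0578,.06,[180,0,-179.2])"
```

```text
time_s: 11.5
tcp_pos: [0.5484, 0.3264, 0.0487]
eef_rot: [-179.9, -0.1, 177.6]
contact_force: [0.4, -0.2, 0.3]
gripper_width: 0.0789
gripper_force: 0.0
time_s: 12.3
tcp_pos: [0.5497, 0.3273, 0.0514]
eef_rot: [180.0, 0.0, 177.6]
contact_force: [-2.4, 0.9, 6.0]
gripper_width: 0.0597
gripper_force: 30.0
time_s: 13.1
tcp_pos: [0.5484, 0.3104, 0.1307]
eef_rot: [180.0, 0.0, 177.6]
contact_force: [-0.2, 0.1, -2.6]
gripper_width: 0.0598
gripper_force: 30.0
tool shift mm [ -27.7 -367.4   70.5] turn [ 0.   0.  -3.2]
```

```bash
python3 -m pendant '[[[0,-1,0,0,0,-0.1,0],[0,-1,0,0,0,-0.1,0],[0,-1,0,0,0,-0.1,0],[0,-1,0,0,0,-0.1,0],[0,-1,0,0,0,-0.1,0],[0,-1,0,0,0,-0.1,0],[0,-1,0,0,0,-0.1,0],[0,-1,0,0,0,-0.1,0]]]'
python3 -m pendant '[[[0,-1,0,0,0,0,0],[0,-1,0,0,0,0,0],[0,-1,0,0,0,0,0],[0,-1,0,0,0,0,0],[0,-1,0,0,0,0,0],[0,-1,0,0,0,0,0],[0,-1,0,0,0,0,0],[0,-1,0,0,0,0,0]]]'
python3 - <<'E'
from h import *
c=np.load('/tmp/top.npz');f=c['frame'];h=cv2.cvtColor(f,cv2.COLOR_BGR2HSV)
w=(h[...,1]<70)&(f.max(2)>150)
b=np.zeros_like(w);b[158:192,338:378]=1
for nm,(r0,r1) in dict(upper=(162,168),lower=(178,185)).items():
    m=w&b;m[:r0]=0;m[r1:]=0;v,u=np.nonzero(m);P=plane(c,np.c_[u,v],.018)
    for s in (P[:,1]>-.058,P[:,1]<-.058): print(nm,s.sum(),P[s].min(0).round(4),P[s].max(0).round(4))
m=w&b;m[:185]=0;v,u=np.nonzero(m);P=plane(c,np.c_[u,v],.018);print('bottom bar',P.min(0).round(4),P.max(0).round(4))
for u in (350,355,360):
    print('col',[ (v,int(f[v,u].min())) for v in list(range(152,162))+list(range(182,192))])
b=np.zeros_like(w);b[120:165,290:425]=1
v,u=np.nonzero(w&b);P=plane(c,np.c_[u,v],.018);print('frame',cv2.minAreaRect(P[:,:2].astype(np.float32)))
at(.559,-.0583,.06,[180,0,-179.1])
E
```

```text
time_s: 13.9
tcp_pos: [0.5447, 0.1485, 0.1296]
eef_rot: [-179.9, -0.1, -179.2]
contact_force: [-0.0, 0.5, -0.6]
gripper_width: 0.0594
gripper_force: 30.0
time_s: 14.7
tcp_pos: [0.5465, -0.0111, 0.1297]
eef_rot: [-180.0, -0.1, -179.3]
contact_force: [0.7, -0.7, -0.9]
gripper_width: 0.0597
gripper_force: 30.0
upper 17 [ 0.5942 -0.0255  0.018 ] [ 0.606  -0.0167  0.018 ]
upper 12 [ 0.5978 -0.0988  0.018 ] [ 0.6067 -0.093   0.018 ]
lower 20 [ 0.5413 -0.0257  0.018 ] [ 0.5531 -0.0169  0.018 ]
lower 20 [ 0.5419 -0.1017  0.018 ] [ 0.5537 -0.0929  0.018 ]
bottom bar [ 0.5267 -0.1017  0.018 ] [ 0.539  -0.0169  0.018 ]
col [(152, 78), (153, 179), (154, 189), (155, 188), (156, 189), (157, 191), (158, 192), (159, 144), (160, 89), (161, 77), (182, 73), (183, 73), (184, 74), (185, 71), (186, 187), (187, 195), (188, 199), (189, 133), (190, 52), (191, 30)]
col [(152, 165), (153, 187), (154, 189), (155, 188), (156, 189), (157, 190), (158, 192), (159, 129), (160, 80), (161, 75), (182, 73), (183, 73), (184, 73), (185, 72), (186, 189), (187, 195), (188, 199), (189, 127), (190, 45), (191, 27)]
col [(152, 143), (153, 176), (154, 187), (155, 188), (156, 190), (157, 190), (158, 194), (159, 133), (160, 80), (161, 73), (182, 73), (183, 73), (184, 75), (185, 73), (186, 178), (187, 193), (188, 206), (189, 128), (190, 42), (191, 29)]
frame ((0.659071147441864, -0.05783785879611969), (0.3641015887260437, 0.12317059189081192), 86.21246337890625)
tool shift mm [-12.  -47.3  69.7] turn [-0.  -0.1 -0.2]
```

```bash
python3 -m pendant '[[[-0.2,-0.8,0,0,0,0,0],[-0.2,-0.8,0.3,0,0,0,0],[-0.2,-0.8,0.6,0,0,0,0],[-0.05,0,0.8,0,0,0,0],[0,0,0.8,0,0,0,0],[0,0,0.8,0,0,0,0],[0,0,0.2,0,0,0,0],[0,0,0.1,0,0,0,0]]]'
python3 - <<'E'
from h import *
c=vision.capture('scene');s=r.get_state();print(s['tcp_pos'],s['gripper_width']);tile(c,s['tcp_pos'][2]-.009,(200,280,190,340))
save('rec.png',cv2.resize(c['frame'][190:270,210:330],None,fx=5,fy=5))
at(.5595,-.0588,.034,[180,0,-179.1])
E
```

```text
time_s: 15.5
tcp_pos: [0.5605, -0.0577, 0.0578]
eef_rot: [-180.0, -0.1, -179.3]
contact_force: [-0.3, 0.1, 0.2]
gripper_width: 0.0597
gripper_force: 30.0
[ 0.56101109 -0.05737117  0.05814001] 0.059521732110875365
tile 293 ((0.5750745534896851, -0.05706412345170975), (0.06518438458442688, 0.05114222690463066), 2.654149055480957) z 0.047161840700220774
tool shift mm [ 1.5 -1.4 24.1] turn [-0.  -0.1 -0.1]
```

View pics/rec.png

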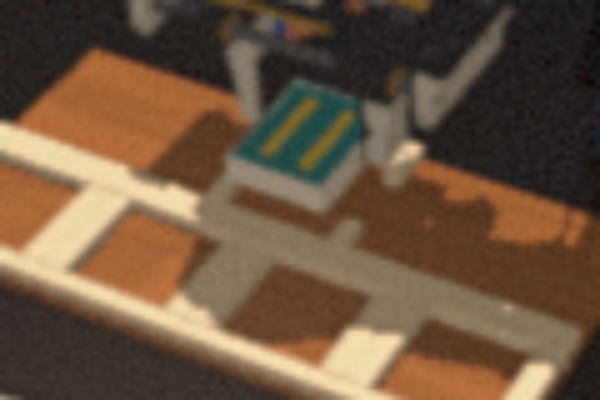

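The tile hangs glaze up over the recess (crop (305,140)). I lower it gently.

```bash
python3 -m pendant '[[[0.05,-0.07,0.3,0,0,0,0],[0,0,0.25,0,0,0,0],[0,0,0.2,0,0,0,0],[0,0,0.2,0,0,0,0],[0,0,0.1,0,0,0,0],[0,0,0.1,0,0,0,0],[0,0,0,0,0,0,0],[0,0,0,0,0,0,0]]]'
```

```text
time_s: 16.35
tcp_pos: [0.561, -0.0583, 0.0388]
eef_rot: [-180.0, 0.1, -179.1]
contact_force: [-11.9, 2.7, 33.5]
gripper_width: 0.0599
gripper_force: 50.1
```

Likely the finger edges sit on the rib ends (my grip was offset too far for the 40 mm opening). The tile is already between the ribs, so I ease up 1 mm and release.

```bash
python3 -m pendant '[[[0,0,-0.25,0,0,0,0],[0,0,-0.05,0,0,0,0],[0,0,0,0,0,0,0.4],[0,0,0,0,0,0,0.5],[0,0,0,0,0,0,0.6],[0,0,0,0,0,0,0.7],[0,0,0,0,0,0,0.7],[0,0,0,0,0,0,0.7]]]'
python3 -m pendant '[[[0,0,-1,0,0,0,0.7],[0,0,-1,0,0,0,0.7],[0,0,-1,0,0,0,0.7],[0,0,-1,0,0,0,0.7],[0.5,-1,0,0,0,0,0.7],[0.5,-1,0,0,0,0,0.7],[0.5,-1,0,0,0,0,0.7],[0.5,-1,0,0,0,0,0.7]]]'
python3 - <<'E'
from h import *
c=vision.capture('scene');tile(c,.024,(190,280,190,340));t=vision.capture('top');tile(t,.024,(150,200,320,400))
save('rec2.png',cv2.resize(c['frame'][190:270,210:330],None,fx=5,fy=5));print(r.get_state()['joints'])
E
```

```text
time_s: 17.15
tcp_pos: [0.5606, -0.0582, 0.0414]
eef_rot: [-180.0, -0.0, -179.2]
contact_force: [0.1, 0.8, 0.7]
gripper_width: 0.0744
gripper_force: 0.0
time_s: 17.95
tcp_pos: [0.5212, -0.1394, 0.1217]
eef_rot: [180.0, 0.0, -179.2]
contact_force: [0.1, 0.0, 0.2]
gripper_width: 0.0742
gripper_force: 0.0
tile 290 ((0.5749047994613647, -0.05836127698421478), (0.06264865398406982, 0.050889045000076294), 1.095109224319458) z 0.023812522704779744Traceback (most recent call last):
  File "<stdin>", line 2, in <module>
  File "h.py", line 38, in tile
    v,u=np.nonzero(m);W=plane(c,np.c_[u,v],z)[:,:2].astype(np.float32);P=cloud(c)
                        ~~~~~^^^^^^^^^^^^^^^^
  File "h.py", line 10, in plane
    T=c['extrinsics'];R=T[:3,:3];o=-R.T@T[:3,3];d=rays(c,uv)@R
                                                  ~~~~^^^^^^
  File "h.py", line 7, in rays
    p=cv2.undistortPoints(np.asarray(uv,float).reshape(-1,1,2),c['camera_matrix'],k).reshape(-1,2)
      ~~~~~~~~~~~~~~~~~~~^^^^^^^^^^^^^^^^^^^^^^^^^^^^^^^^^^^^^^^^^^^^^^^^^^^^^^^^^^^
cv2.error: OpenCV(4.12.0) /io/opencv/modules/calib3d/src/undistort.dispatch.cpp:347: error: (-215:Assertion failed) CV_IS_MAT(_src) && CV_IS_MAT(_dst) && (_src->rows == 1 || _src->cols == 1) && (_dst->rows == 1 || _dst->cols == 1) && _src->cols + _src->rows - 1 == _dst->rows + _dst->cols - 1 && (CV_MAT_TYPE(_src->type) == CV_32FC2 || CV_MAT_TYPE(_src->type) == CV_64FC2) && (CV_MAT_TYPE(_dst->type) == CV_32FC2 || CV_MAT_TYPE(_dst->type) == CV_64FC2) in function 'cvUndistortPointsInternal'
```

Tile is flat in the recess (top at z 0.024, yaw 1°). Now the pots: grasp with the tool tilted 45° toward the rim; a 180° spin about the tool z axis then puts the rim straight down. I start with the pot at (460,179).

```bash
cat >> h.py <<'E'
def Rt(psi,tilt): return Ro.from_euler('z',psi,degrees=True)*Ro.from_euler('x',180,degrees=True)*Ro.from_euler('y',tilt,degrees=True)
def go(p,B,name=''):
    s=r.get_state();A=Ro.from_euler('xyz',s['eef_rot'],degrees=True)
    print(name,'shift/20mm',(A.inv().apply(np.array(p)-s['tcp_pos'])*50).round(2),'turn/4deg',(np.degrees((A.inv()*B).as_rotvec())/4).round(2),'j',s['joints'].round(0))
def grasp(x,y,yaw,back=0,g=.010,psi=None,z=.028):
    u=np.array([np.cos(np.radians(yaw)),np.sin(np.radians(yaw)),0]);B=Rt(yaw-180,-45);d=B.apply([0,0,1])
    go(np.array([x,y,z])-g*u-(.003+back)*d,B,'grasp back %g'%back)
E
python3 -c "
from h import *
grasp(.5585,-.3569,26.4,.09); grasp(.5585,-.3569,26.4,0)"
```

```text
grasp back 0.09 shift/20mm [  1.63 -12.49   1.39] turn/4deg [ -2.52 -11.07  -6.1 ] j [  6.  15. -26.  -0. -49. -95.]
grasp back 0 shift/20mm [ -1.24 -11.11   4.57] turn/4deg [ -2.52 -11.07  -6.1 ] j [  6.  15. -26.  -0. -49. -95.]
```

```bash
python3 -m pendant '[[[0,-1,-0.2,0,0,0,0.9],[0.1,-1,-0.2,0,0,0,0.9],[0.1,-1,-0.2,0,0,0,0.9],[0.1,-1,-0.2,0,0,0,0.9],[0.1,-1,-0.2,0,0,0,0.9],[0.1,-1,-0.2,0,0,0,0.9],[0.1,-1,-0.2,0,0,0,0.9],[0.1,-1,-0.2,0,0,0,0.9]]]'
python3 -m pendant '[[[0,-0.5,0,-0.19,-0.85,-0.47,0.9],[0,-0.5,0,-0.19,-0.85,-0.47,0.9],[0,-0.5,0,-0.19,-0.85,-0.47,0.9],[0,-0.5,0,-0.19,-0.85,-0.47,0.9],[0,-0.3,0,-0.19,-0.85,-0.47,0.9],[0,-0.3,0,-0.19,-0.85,-0.47,0.9],[0,-0.3,0,-0.19,-0.85,-0.47,0.9],[0,-0.2,0,-0.19,-0.85,-0.47,0.9]]]'
python3 -m pendant '[[[0,0,0,-0.19,-0.85,-0.47,0.9],[0,0,0,-0.19,-0.85,-0.47,0.9],[0,0,0,-0.19,-0.85,-0.47,0.9],[0,0,0,-0.19,-0.85,-0.47,0.9],[0,0,0,-0.19,-0.85,-0.47,0.9],[0,0,0,0,0,0,0.9],[0,0,0,0,0,0,0.9],[0,0,0,0,0,0,0.9]]]'
python3 -c "
from h import *
grasp(.5585,-.3569,26.4,.09); grasp(.5585,-.3569,26.4,0)"
```

```text
time_s: 18.85
tcp_pos: [0.5101, -0.2994, 0.1537]
eef_rot: [-180.0, 0.0, -179.2]
contact_force: [-0.0, 1.1, 0.3]
gripper_width: 0.0831
gripper_force: 0.0
time_s: 19.65
tcp_pos: [0.5174, -0.3603, 0.1523]
eef_rot: [177.5, 27.8, -164.4]
contact_force: [-0.3, 0.2, 0.2]
gripper_width: 0.0831
gripper_force: 0.0
time_s: 20.45
tcp_pos: [0.517, -0.3602, 0.1522]
eef_rot: [-179.7, 44.9, -153.3]
contact_force: [0.1, -0.1, -0.5]
gripper_width: 0.0835
gripper_force: 0.0
grasp back 0.09 shift/20mm [ 3.38 -0.76  0.76] turn/4deg [-0.03 -0.03  0.05] j [-46.  20.  -9. -52. -58.  11.]
grasp back 0 shift/20mm [ 3.37 -0.75  5.26] turn/4deg [-0.03 -0.03  0.05] j [-46.  20.  -9. -52. -58.  11.]
```

```bash
python3 -m pendant '[[[0.9,-0.25,0,0,0,0,0.9],[0.9,-0.25,0,0,0,0,0.9],[0.9,-0.25,0,0,0,0,0.9],[0.67,0,0.5,0,0,0,0.9],[0,0,0.9,0,0,0,0.9],[0,0,0.9,0,0,0,0.9],[0,0,0.9,0,0,0,0.9],[0,0,0.7,0,0,0,0.9]]]' 35
python3 -c "
from h import *
grasp(.5585,-.3569,26.4,0)"
```

```text
time_s: 21.25
tcp_pos: [0.5318, -0.3694, 0.0484]
eef_rot: [-179.7, 44.9, -153.3]
contact_force: [0.7, 0.0, 0.3]
gripper_width: 0.0833
gripper_force: 0.0
grasp back 0 shift/20mm [ 0.03 -0.04  1.26] turn/4deg [-0.01 -0.02  0.06] j [-47.  30.  -9. -58. -53.  21.]
```

```bash
python3 -m pendant '[[[0,0,0.6,0,0,0,0.9],[0,0,0.5,0,0,0,0.9],[0,0,0.15,0,0,0,0.9],[0,0,0,0,0,0,0.1],[0,0,0,0,0,0,0],[0,0,0,0,0,0,-0.2],[0,0,0,0,0,0,-0.2],[0,0,0,0,0,0,-0.2]]]' 35
python3 -m pendant '[[[0.5,0,-0.5,0,0,0,-0.2],[0.7,0,-0.7,0,0,0,-0.2],[0.7,0,-0.7,0,0,0,-0.2],[0.7,0,-0.7,0,0,0,-0.2],[0.7,0,-0.7,0,0,0,-0.2],[0.7,0,-0.7,0,0,0,-0.2],[0,0,0,0,0,0,-0.2],[0,0,0,0,0,0,-0.2]]]'
cat >> h.py <<'E'
# pocket placing: tool points outward 45 deg along board yaw; spin: x axis flipped
BY=.9; BO=np.array([.6213,-.0583])
def place(k,up,g=.010,spun=True,psi=0):
    c,s=np.cos(np.radians(BY)),np.sin(np.radians(BY));yk=(-.135,-.045,.045,.135)[k]
    P=BO+np.array([c*.045-s*yk,s*.045+c*yk])
    B=Rt(-180+BY+psi,-45)
    d=B.apply([0,0,1])
    if spun: B=B*Ro.from_euler('z',180,degrees=True)
    go(np.array([P[0],P[1],.008+.035+g+up])-.003*d,B,'place %d up %g'%(k,up))
E
python3 -c "
from h import *
place(0,.1,spun=False)
place(0,.1,spun=True)"
```

```text
time_s: 22.05
tcp_pos: [0.5458, -0.3634, 0.032]
eef_rot: [-179.7, 44.9, -153.3]
contact_force: [-0.8, -0.7, 2.5]
gripper_width: 0.0559
gripper_force: 35.0
time_s: 22.85
tcp_pos: [0.4431, -0.4145, 0.032]
eef_rot: [-179.7, 44.9, -153.4]
contact_force: [-3.9, -1.0, 3.8]
gripper_width: 0.056
gripper_force: 35.0
place 0 up 0.1 shift/20mm [-14.93   4.95   6.16] turn/4deg [ 4.46 -0.01  4.55] j [-57.  32. -10. -56. -58.  29.]
place 0 up 0.1 shift/20mm [-14.93   4.95   6.16] turn/4deg [ 2.000e-02  6.330e+00 -3.997e+01] j [-57.  32. -10. -56. -58.  29.]
```

Sign slip: that slid the pot along the table instead of lifting it. The up direction is (-x,-z); I lift now.

```bash
python3 -m pendant '[[[-0.7,0,-0.7,0,0,0,-0.2],[-0.7,0,-0.7,0,0,0,-0.2],[-0.7,0,-0.7,0,0,0,-0.2],[-0.7,0,-0.7,0,0,0,-0.2],[-0.7,0,-0.7,0,0,0,-0.2],[-0.7,0,-0.7,0,0,0,-0.2],[-0.7,0,-0.3,0,0,0,-0.2],[-0.7,0,0,0,0,0,-0.2]]]'
python3 -c "
from h import *
place(0,.1,spun=False)
place(0,.1,spun=True)"
```

```text
time_s: 23.65
tcp_pos: [0.4583, -0.4062, 0.1753]
eef_rot: [-179.6, 44.9, -153.3]
contact_force: [-0.3, -0.6, -2.4]
gripper_width: 0.0562
gripper_force: 35.0
place 0 up 0.1 shift/20mm [-9.27  4.94 10.63] turn/4deg [ 4.46 -0.01  4.56] j [-53.  20.  -7. -50. -65.  13.]
place 0 up 0.1 shift/20mm [-9.27  4.94 10.63] turn/4deg [ 1.000e-02  6.330e+00 -3.996e+01] j [-53.  20.  -7. -50. -65.  13.]
```

```bash
python3 -m pendant '[[[-0.84,0.45,0.97,0,0,0,-0.2],[-0.84,0.45,0.97,0,0,0,-0.2],[-0.84,0.45,0.97,0,0,0,-0.2],[-0.84,0.45,0.97,0,0,0,-0.2],[-0.84,0.45,0.97,0,0,0,-0.2],[-0.84,0.45,0.97,0,0,0,-0.2],[-0.84,0.45,0.97,0,0,0,-0.2],[-0.84,0.45,0.97,0,0,0,-0.2]]]'
python3 -m pendant '[[[-0.84,0.45,0.97,0,0,0,-0.2],[-0.84,0.45,0.97,0,0,0,-0.2],[-0.84,0.45,0.97,0,0,0,-0.2],[0,0,0,0,0.16,-0.99,-0.2],[0,0,0,0,0.16,-0.99,-0.2],[0,0,0,0,0.16,-0.99,-0.2],[0,0,0,0,0.16,-0.99,-0.2],[0,0,0,0,0.16,-0.99,-0.2]]]'
python3 -m pendant '[[[0,0,0,0,0.16,-0.99,-0.2],[0,0,0,0,0.16,-0.99,-0.2],[0,0,0,0,0.16,-0.99,-0.2],[0,0,0,0,0.16,-0.99,-0.2],[0,0,0,0,0.16,-0.99,-0.2],[0,0,0,0,0.16,-0.99,-0.2],[0,0,0,0,0.16,-0.99,-0.2],[0,0,0,0,0.16,-0.99,-0.2]]]'
python3 -c "
from h import *
place(0,.1,spun=True)"
```

```text
time_s: 24.45
tcp_pos: [0.6103, -0.2488, 0.1584]
eef_rot: [-179.8, 44.9, -153.4]
contact_force: [-0.7, -0.4, -2.7]
gripper_width: 0.0559
gripper_force: 35.0
time_s: 25.25
tcp_pos: [0.6662, -0.1911, 0.1525]
eef_rot: [-162.5, 38.5, -127.6]
contact_force: [0.7, -1.0, -1.4]
gripper_width: 0.0558
gripper_force: 35.0
time_s: 26.05
tcp_pos: [0.6661, -0.1912, 0.1526]
eef_rot: [-147.2, 19.9, -97.3]
contact_force: [0.8, -0.6, -3.0]
gripper_width: 0.0557
gripper_force: 35.0
place 0 up 0.1 shift/20mm [ 0.02 -0.09 -0.11] turn/4deg [  0.05   4.33 -27.05] j [-14.  17. -14. -39. -33.  29.]
```

```bash
python3 -m pendant '[[[0,0,0,0,0.16,-0.99,-0.2],[0,0,0,0,0.16,-0.99,-0.2],[0,0,0,0,0.16,-0.99,-0.2],[0,0,0,0,0.16,-0.99,-0.2],[0,0,0,0,0.16,-0.99,-0.2],[0,0,0,0,0.16,-0.99,-0.2],[0,0,0,0,0.16,-0.99,-0.2],[0,0,0,0,0.16,-0.99,-0.2]]]'
python3 -m pendant '[[[0,0,0,0,0.16,-0.99,-0.2],[0,0,0,0,0.16,-0.99,-0.2],[0,0,0,0,0.16,-0.99,-0.2],[0,0,0,0,0.16,-0.99,-0.2],[0,0,0,0,0.16,-0.99,-0.2],[0,0,0,0,0.16,-0.99,-0.2],[0,0,0,0,0.16,-0.99,-0.2],[0,0,0,0,0.16,-0.99,-0.2]]]'
python3 -m pendant '[[[0,0,0,0,0.16,-0.99,-0.2],[0,0,0,0,0.16,-0.99,-0.2],[0,0,0,0,0.16,-0.99,-0.2],[0,0,0,0,0.16,-0.99,-0.2],[0,0,0,0,0.16,-0.99,-0.2],[0,0,0,0,0.16,-0.99,-0.2],[0,0,0,0,0.16,-0.99,-0.2],[0,0,0,0,0.16,-0.99,-0.2]]]'
python3 - <<'E'
from h import *
place(0,.1,spun=True)
c=vision.capture('scene');t=vision.capture('top');save('spin.png',np.hstack([cv2.resize(c['frame'][120:280,170:330],(360,360)),cv2.resize(t['frame'][110:270,360:520],(360,360))]))
for p in pots(t):print(p)
E
```

```text
time_s: 26.85
tcp_pos: [0.666, -0.1911, 0.1525]
eef_rot: [-143.6, -2.6, -74.0]
contact_force: [0.1, 0.4, -2.6]
gripper_width: 0.0559
gripper_force: 35.0
time_s: 27.65
tcp_pos: [0.6659, -0.1912, 0.1525]
eef_rot: [-149.5, -24.7, -49.8]
contact_force: [-0.6, -0.2, -1.8]
gripper_width: 0.0559
gripper_force: 35.0
time_s: 28.45
tcp_pos: [0.6658, -0.1911, 0.1524]
eef_rot: [-168.1, -41.4, -16.7]
contact_force: [0.5, -0.7, -2.9]
gripper_width: 0.0559
gripper_force: 35.0
place 0 up 0.1 shift/20mm [ 0.13  0.05 -0.08] turn/4deg [ 0.06  0.55 -3.28] j [ -3.  14. -28. -25.  -6. 105.]
(np.float64(559.0), np.float64(163.0), 0.6012, -0.6422, 0.098, 0.1, np.float64(0.0), -316.2, 0.0572)
(np.float64(310.0), np.float64(224.0), 0.4232, 0.075, 0.07, 0.057, np.float32(22.3), -337.8, 0.0556)
(np.float64(479.0), np.float64(268.0), 0.3011, -0.4059, 0.051, 0.06, np.float64(0.0), -334.1, 0.0553)
```

View pics/spin.png

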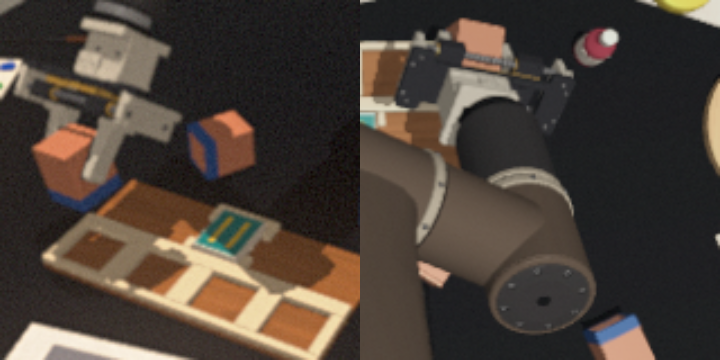

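Rim is down as planned, but j5 is near its limit with the tool pointing outward, so I place with the tool pointing to +Y instead. I fill from the +Y end, with the body over the empty side.

```bash
python3 -c "
from h import *
place(3,.1,psi=90);print(r.get_state()['eef_rot'])
s=r.get_state();A=Ro.from_euler('xyz',s['eef_rot'],degrees=True);print('world z in tool',A.inv().apply([0,0,1]))"
```

```text
place 3 up 0.1 shift/20mm [-2.870e+00 -1.302e+01 -1.000e-02] turn/4deg [ 15.94  -1.4  -19.17] j [ -3.  14. -28. -25.  -6. 105.]
[-168.02420132  -41.40043541  -16.87516099]
world z in tool [ 0.66131757 -0.15564589 -0.73378024]
```

```bash
python3 -m pendant '[[[-0.22,-1,0,0,0,0,-0.2],[-0.22,-1,0,0,0,0,-0.2],[-0.22,-1,0,0,0,0,-0.2],[-0.22,-1,0,0,0,0,-0.2],[-0.22,-1,0,0,0,0,-0.2],[-0.22,-1,0,0,0,0,-0.2],[-0.22,-1,0,0,0,0,-0.2],[-0.22,-1,0,0,0,0,-0.2]]]'
python3 -m pendant '[[[-0.22,-1,0,0,0,0,-0.2],[-0.22,-1,0,0,0,0,-0.2],[-0.22,-1,0,0,0,0,-0.2],[-0.22,-1,0,0,0,0,-0.2],[-0.22,-1,0,0,0,0,-0.2],[0,0,0,0.64,-0.06,-0.77,-0.2],[0,0,0,0.64,-0.06,-0.77,-0.2],[0,0,0,0.64,-0.06,-0.77,-0.2]]]'
python3 -m pendant '[[[0,0,0,0.64,-0.06,-0.77,-0.2],[0,0,0,0.64,-0.06,-0.77,-0.2],[0,0,0,0.64,-0.06,-0.77,-0.2],[0,0,0,0.64,-0.06,-0.77,-0.2],[0,0,0,0.64,-0.06,-0.77,-0.2],[0,0,0,0.64,-0.06,-0.77,-0.2],[0,0,0,0.64,-0.06,-0.77,-0.2],[0,0,0,0.64,-0.06,-0.77,-0.2]]]'
python3 -m pendant '[[[0,0,0,0.64,-0.06,-0.77,-0.2],[0,0,0,0.64,-0.06,-0.77,-0.2],[0,0,0,0.64,-0.06,-0.77,-0.2],[0,0,0,0.64,-0.06,-0.77,-0.2],[0,0,0,0.64,-0.06,-0.77,-0.2],[0,0,0,0.64,-0.06,-0.77,-0.2],[0,0,0,0.64,-0.06,-0.77,-0.2],[0,0,0,0.64,-0.06,-0.77,-0.2]]]'
python3 -c "
from h import *
place(3,.1,psi=90)"
```

```text
time_s: 29.35
tcp_pos: [0.6616, -0.0674, 0.1441]
eef_rot: [-161.9, -41.5, -17.0]
contact_force: [0.4, -0.2, -1.5]
gripper_width: 0.0557
gripper_force: 35.0
time_s: 30.15
tcp_pos: [0.6484, 0.0043, 0.1312]
eef_rot: [-159.1, -43.1, -8.2]
contact_force: [-1.5, 0.1, -4.0]
gripper_width: 0.0558
gripper_force: 35.0
time_s: 30.95
tcp_pos: [0.6559, 0.0071, 0.1493]
eef_rot: [-163.3, -47.0, 25.4]
contact_force: [0.2, 0.1, -2.3]
gripper_width: 0.0555
gripper_force: 35.0
time_s: 31.75
tcp_pos: [0.6875, 0.038, 0.2146]
eef_rot: [-164.4, -43.6, 54.9]
contact_force: [0.1, -0.4, -2.0]
gripper_width: 0.0558
gripper_force: 35.0
place 3 up 0.1 shift/20mm [-1.43 -1.21  3.19] turn/4deg [ 2.45 -0.53 -6.39] j [ -7.  25.   7. -48. -73. 174.]
```

```bash
cat >> h.py <<'E'
def zt():
    A=Ro.from_euler('xyz',r.get_state()['eef_rot'],degrees=True);print('world z in tool',A.inv().apply([0,0,1]).round(3),'eef',A.as_euler('xyz',degrees=True).round(1))
E
python3 -c "
from h import *
s=r.get_state();A=Ro.from_euler('xyz',s['eef_rot'],degrees=True)
go([.52,-.05,.24],A);zt();place(0,.1,psi=-90)"
```

```text
shift/20mm [-5.23 -5.97 -5.31] turn/4deg [0. 0. 0.] j [ -7.  25.   7. -48. -73. 174.]
world z in tool [ 0.689 -0.195 -0.698] eef [-164.4  -43.6   54.9]
place 0 up 0.1 shift/20mm [-9.22  4.32 -6.05] turn/4deg [-27.78   3.83  26.76] j [ -7.  25.   7. -48. -73. 174.]
```

```bash
python3 -m pendant '[[[-0.87,-1,-0.88,0,0,0,-0.2],[-0.87,-1,-0.88,0,0,0,-0.2],[-0.87,-1,-0.88,0,0,0,-0.2],[-0.87,-1,-0.88,0,0,0,-0.2],[-0.87,-1,-0.88,0,0,0,-0.2],[-0.87,-1,-0.88,0,0,0,-0.2],[0,0,0,-0.72,0.1,0.69,-0.2],[0,0,0,-0.72,0.1,0.69,-0.2]]]'
python3 -m pendant '[[[0,0,0,-0.72,0.1,0.69,-0.2],[0,0,0,-0.72,0.1,0.69,-0.2],[0,0,0,-0.72,0.1,0.69,-0.2],[0,0,0,-0.72,0.1,0.69,-0.2],[0,0,0,-0.72,0.1,0.69,-0.2],[0,0,0,-0.72,0.1,0.69,-0.2],[0,0,0,-0.72,0.1,0.69,-0.2],[0,0,0,-0.72,0.1,0.69,-0.2]]]'
python3 -m pendant '[[[0,0,0,-0.72,0.1,0.69,-0.2],[0,0,0,-0.72,0.1,0.69,-0.2],[0,0,0,-0.72,0.1,0.69,-0.2],[0,0,0,-0.72,0.1,0.69,-0.2],[0,0,0,-0.72,0.1,0.69,-0.2],[0,0,0,-0.72,0.1,0.69,-0.2],[0,0,0,-0.72,0.1,0.69,-0.2],[0,0,0,-0.72,0.1,0.69,-0.2]]]'
python3 -c "
from h import *
zt();place(0,.1,psi=-90)"
```

```text
time_s: 32.55
tcp_pos: [0.5313, -0.0296, 0.2724]
eef_rot: [-164.1, -39.7, 44.9]
contact_force: [0.5, 1.6, -2.5]
gripper_width: 0.0559
gripper_force: 35.0
time_s: 33.35
tcp_pos: [0.5307, -0.0289, 0.272]
eef_rot: [-169.4, -37.6, 16.4]
contact_force: [-1.2, 0.4, -2.4]
gripper_width: 0.0557
gripper_force: 35.0
time_s: 34.15
tcp_pos: [0.5309, -0.0434, 0.2723]
eef_rot: [-175.3, -37.1, -6.2]
contact_force: [1.9, -0.8, 0.4]
gripper_width: 0.0557
gripper_force: 35.0
world z in tool [ 0.603 -0.065 -0.795] eef [-175.3  -37.1   -6.2]
place 0 up 0.1 shift/20mm [2.55 7.31 8.7 ] turn/4deg [-14.67   2.27  15.67] j [ 16. -13. -58.  45. -12.  27.]
```

```bash
python3 -m pendant '[[[0.3,0.8,0.9,0,0,0,-0.2],[0.3,0.8,0.9,0,0,0,-0.2],[0.3,0.8,0.9,0,0,0,-0.2],[0.3,0.8,0.9,-0.68,0.1,0.73,-0.2],[0,0,0,-0.68,0.1,0.73,-0.2],[0,0,0,-0.68,0.1,0.73,-0.2],[0,0,0,-0.68,0.1,0.73,-0.2],[0,0,0,-0.68,0.1,0.73,-0.2]]]'
python3 -m pendant '[[[0,0,0,-0.68,0.1,0.73,-0.2],[0,0,0,-0.68,0.1,0.73,-0.2],[0,0,0,-0.68,0.1,0.73,-0.2],[0,0,0,-0.68,0.1,0.73,-0.2],[0,0,0,-0.68,0.1,0.73,-0.2],[0,0,0,-0.68,0.1,0.73,-0.2],[0,0,0,-0.68,0.1,0.73,-0.2],[0,0,0,-0.68,0.1,0.73,-0.2]]]'
python3 -c "
from h import *
zt();place(0,.1,psi=-90)"
```

```text
time_s: 34.95
tcp_pos: [0.5903, -0.1165, 0.248]
eef_rot: [-177.7, -36.2, -23.3]
contact_force: [0.1, -2.0, -2.0]
gripper_width: 0.0562
gripper_force: 35.0
time_s: 35.75
tcp_pos: [0.5897, -0.1136, 0.2467]
eef_rot: [178.5, -39.0, -52.7]
contact_force: [1.6, -1.0, -1.9]
gripper_width: 0.056
gripper_force: 35.0
world z in tool [ 0.63   0.02  -0.777] eef [178.5 -39.  -52.7]
place 0 up 0.1 shift/20mm [ 1.34 -0.98  6.96] turn/4deg [-5.73  1.36  6.77] j [ 20.   5. -49.  62. -44. -33.]
```

```bash
python3 -m pendant '[[[0,0,0,-0.64,0.15,0.75,-0.2],[0,0,0,-0.64,0.15,0.75,-0.2],[0,0,0,-0.64,0.15,0.75,-0.2],[0,0,0,-0.64,0.15,0.75,-0.2],[0,0,0,-0.64,0.15,0.75,-0.2],[0,0,0,-0.64,0.15,0.75,-0.2],[0,0,0,-0.64,0.15,0.75,-0.2],[0,0,0,-0.64,0.15,0.75,-0.2]]]'
python3 -m pendant '[[[0,0,0,-0.64,0.15,0.75,-0.2],[0,0,0,0,0,0,-0.2],[0,0,0,0,0,0,-0.2],[0,0,0,0,0,0,-0.2],[0,0,0,0,0,0,-0.2],[0,0,0,0,0,0,-0.2],[0,0,0,0,0,0,-0.2],[0,0,0,0,0,0,-0.2]]]'
python3 -c "
from h import *
zt();place(0,.1,psi=-90);place(0,0.02,psi=-90)"
```

```text
time_s: 36.55
tcp_pos: [0.5894, -0.113, 0.2459]
eef_rot: [179.3, -44.3, -84.7]
contact_force: [0.1, 0.8, -2.1]
gripper_width: 0.0558
gripper_force: 35.0
time_s: 37.35
tcp_pos: [0.5895, -0.114, 0.2464]
eef_rot: [179.9, -45.1, -88.8]
contact_force: [-0.2, 0.2, -2.3]
gripper_width: 0.0559
gripper_force: 35.0
world z in tool [ 0.708  0.002 -0.706] eef [179.9 -45.1 -88.8]
place 0 up 0.1 shift/20mm [-0.48 -3.88  5.98] turn/4deg [-0.01 -0.03  0.05] j [ 27.  18. -32.  43. -70. -52.]
place 0 up 0.02 shift/20mm [-3.31 -3.89  8.8 ] turn/4deg [-0.01 -0.03  0.05] j [ 27.  18. -32.  43. -70. -52.]
```

```bash
python3 -m pendant '[[[-0.1,-0.65,1,0,0,0,-0.2],[-0.1,-0.65,1,0,0,0,-0.2],[-0.1,-0.65,1,0,0,0,-0.2],[-0.1,-0.65,1,0,0,0,-0.2],[0,-0.65,1,0,0,0,-0.2],[0,-0.65,1,0,0,0,-0.2],[-0.7,0,0.7,0,0,0,-0.2],[-0.7,0,0.7,0,0,0,-0.2]]]'
python3 -m pendant '[[[-0.7,0,0.7,0,0,0,-0.2],[-0.6,0,0.6,0,0,0,-0.2],[0,0,0,0,0,0,-0.2],[0,0,0,0,0,0,-0.2],[0,0,0,0,0,0,-0.2],[0,0,0,0,0,0,-0.2],[0,0,0,0,0,0,-0.2],[0,0,0,0,0,0,-0.2]]]'
python3 - <<'E'
from h import *
place(0,.02,psi=-90)
c=vision.capture('scene');save('p0.png',cv2.resize(c['frame'][170:270,170:290],None,fx=5,fy=5))
E
```

```text
time_s: 38.15
tcp_pos: [0.6691, -0.1925, 0.1153]
eef_rot: [179.9, -45.1, -88.9]
contact_force: [-0.3, -0.2, -1.6]
gripper_width: 0.0559
gripper_force: 35.0
time_s: 38.95
tcp_pos: [0.669, -0.1919, 0.08]
eef_rot: [179.9, -45.1, -88.9]
contact_force: [-0.3, -0.5, -1.2]
gripper_width: 0.0559
gripper_force: 35.0
place 0 up 0.02 shift/20mm [-0.22  0.03  0.12] turn/4deg [-0.02 -0.03  0.04] j [ 14.  34. -34.  60. -53. -63.]
```

View pics/p0.png

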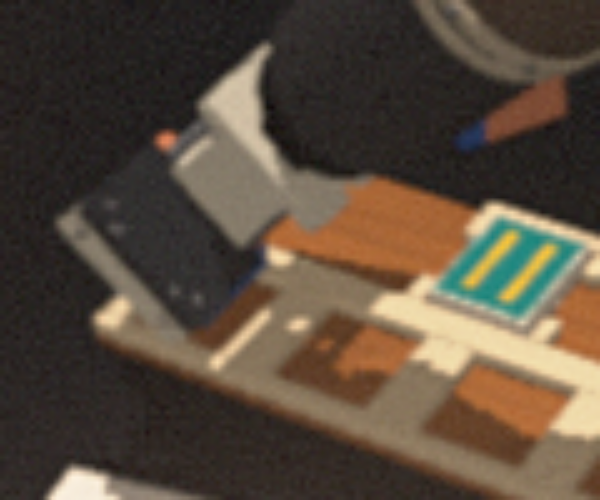

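```bash
python3 -m pendant '[[[-0.09,0.02,-0.09,0,0,0,-0.2],[-0.2,0,0.2,0,0,0,-0.2],[-0.2,0,0.2,0,0,0,-0.2],[-0.1,0,0.1,0,0,0,-0.2],[-0.1,0,0.1,0,0,0,-0.2],[0,0,0,0,0,0,-0.2],[0,0,0,0,0,0,-0.2],[0,0,0,0,0,0,-0.2]]]'
python3 -c "
from h import *
place(0,.0,psi=-90)"
```

```text
time_s: 39.8
tcp_pos: [0.6684, -0.1895, 0.0626]
eef_rot: [179.9, -45.1, -88.9]
contact_force: [0.2, -0.9, -3.0]
gripper_width: 0.056
gripper_force: 35.0
place 0 up 0 shift/20mm [-0.23  0.    0.3 ] turn/4deg [-0.01 -0.03  0.04] j [ 13.  35. -35.  61. -52. -65.]
```

```bash
python3 -m pendant '[[[-0.08,0,0.08,0,0,0,-0.2],[-0.08,0,0.08,0,0,0,-0.2],[-0.05,0,0.05,0,0,0,-0.2],[-0.05,0,0.05,0,0,0,-0.2],[0,0,0,0,0,0,-0.2],[0,0,0,0,0,0,-0.2],[0,0,0,0,0,0,-0.2],[0,0,0,0,0,0,-0.2]]]'
```

```text
time_s: 40.6
tcp_pos: [0.6683, -0.1896, 0.056]
eef_rot: [179.9, -45.2, -88.9]
contact_force: [-3.1, 2.3, 4.9]
gripper_width: 0.0559
gripper_force: 35.0
```

Floor contact at the expected height. I release and back off along the tool axis.

```bash
python3 -m pendant '[[[0,0,0,0,0,0,0.2],[0,0,0,0,0,0,0.4],[0,0,0,0,0,0,0.5],[0,0,0,0,0,0,0.5],[0,0,0,0,0,0,0.5],[0,0,-0.5,0,0,0,0.5],[0,0,-1,0,0,0,0.5],[0,0,-1,0,0,0,0.5]]]'
python3 -m pendant '[[[0,0,-1,0,0,0,0.5],[0,0,-1,0,0,0,0.5],[0,0,-1,0,0,0,0.5],[0,0,-1,0,0,0,0.5],[0,0,-1,0,0,0,0.5],[0,0,-1,0,0,0,0.8],[0,0,-1,0,0,0,0.8],[0,0,0,0,0,0,0.8]]]'
python3 - <<'E'
from h import *
c=vision.capture('scene');t=vision.capture('top');save('p1.png',np.hstack([cv2.resize(c['frame'][130:270,170:310],(400,400)),cv2.resize(t['frame'][110:300,300:490],(400,400))]))
P=cloud(t)[115:200,380:430];q=P[(P[...,2]>.06)&(P[...,2]<.1)];print(len(q),q.min(0),q.max(0),np.median(q,0) if len(q) else '')
for p in pots(t)+pots(c):print(*p)
zt();print(r.get_state()['tcp_pos'],r.get_state()['joints'].round(0))
E
```

```text
time_s: 41.4
tcp_pos: [0.6674, -0.1536, 0.0909]
eef_rot: [179.8, -45.1, -88.8]
contact_force: [-0.0, -1.2, 0.8]
gripper_width: 0.0655
gripper_force: 0.0
time_s: 42.2
tcp_pos: [0.6674, -0.0522, 0.1914]
eef_rot: [-179.9, -45.0, -88.9]
contact_force: [-0.8, -0.1, -0.4]
gripper_width: 0.078
gripper_force: 0.0
414 [ 0.64155079 -0.22129046  0.06155976] [ 0.69784106 -0.16383299  0.08440478] [ 0.6682998  -0.19173687  0.07732204]
559.0 163.0 0.6012 -0.6422 0.098 0.1 0.0 -316.2 0.0573
394.0 222.0 0.4325 -0.1624 0.057 0.071 -29.6 -30.6 0.0556
310.0 224.0 0.4232 0.075 0.07 0.057 22.6 382.2 0.0552
472.0 273.0 0.2866 -0.3886 0.051 0.059 0.0 -340.7 0.0552
359.0 37.0 -1.0998 -0.4877 0.429 0.083 0.0 -0.1 0.0566
531.0 67.0 -1.1014 0.4899 0.093 0.835 0.0 -359.6 0.0569
27.0 118.0 0.5231 -1.2399 0.26 0.055 0.0 -356.9 0.0564
112.0 163.0 0.6009 -0.6406 0.106 0.105 0.0 -333.1 0.0555
340.0 198.0 0.4262 0.0762 0.077 0.055 20.7 383.1 0.0555
208.0 223.0 0.683 -0.1808 0.057 0.081 0.0 -317.0 0.0567
world z in tool [ 0.708  0.002 -0.706] eef [179.9 -45.1 -88.8]
[ 0.66598878 -0.0542378   0.18926733] [ 29.  29. -23.  42. -69. -54.]
```

View pics/p1.png

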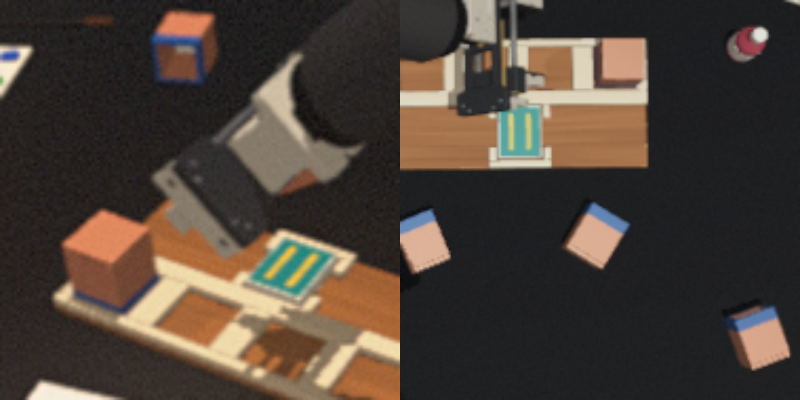

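Pot A stands upside down in pocket 0 (left crop (108,260)). Pot B was nudged by the gripper body to about (470,269) in the top view. I check the orientation paths for B, C, D.

```bash
python3 - <<'E'
from h import *
import h
t=vision.capture('top');f=t['frame'];hs=cv2.cvtColor(f,cv2.COLOR_BGR2HSV);P=cloud(t)
# pot B: everything tall there
m=np.zeros((400,640),bool);m[240:310,430:510]=1;m&=(P[...,2]>.05)&(P[...,2]<.06)
v,u=np.nonzero(m);W=plane(t,np.c_[u,v],.056)[:,:2].astype(np.float32);print('B',len(u),cv2.minAreaRect(W))
F=Rt(-180+BY-90,-45)*Ro.from_euler('z',180,degrees=True)
for n,y in dict(B=19.3,C=-30.5,D=22.2).items():
    G=Rt(y-180,-45)
    rv=(G.inv()*F).as_rotvec();print(n,np.degrees(np.linalg.norm(rv)),[ (G*Ro.from_rotvec(rv*k)).apply([0,0,1]).round(2) for k in (0,.25,.5,.75,1)])
    V=Rt(y-180,0)
E
```

```text
B 426 ((0.2945789694786072, -0.38512352108955383), (0.06935834139585495, 0.05870131403207779), 20.74642562866211)
B 110.00947170480163 [array([ 0.67,  0.23, -0.71]), array([ 0.43,  0.09, -0.9 ]), array([ 0.22, -0.15, -0.96]), array([ 0.06, -0.44, -0.9 ]), array([ 0.01, -0.71, -0.71])]
C 139.5087215766501 [array([ 0.61, -0.36, -0.71]), array([ 0.43, -0.33, -0.84]), array([ 0.23, -0.4 , -0.89]), array([ 0.07, -0.54, -0.84]), array([ 0.01, -0.71, -0.71])]
D 108.56464301900402 [array([ 0.65,  0.27, -0.71]), array([ 0.42,  0.11, -0.9 ]), array([ 0.21, -0.14, -0.97]), array([ 0.06, -0.43, -0.9 ]), array([ 0.01, -0.71, -0.71])]
```

```bash
python3 - <<'E'
from h import *
s=r.get_state();A=Ro.from_euler('xyz',s['eef_rot'],degrees=True);go([.33,-.37,.2],A);grasp(.2946,-.3851,20,.1)
E
```

```text
shift/20mm [11.27 17.07 10.58] turn/4deg [0. 0. 0.] j [ 28.  29. -23.  42. -69. -54.]
grasp back 0.1 shift/20mm [ 9.2  22.76 15.55] turn/4deg [  0.02 -19.35  19.5 ] j [ 28.  29. -23.  42. -69. -54.]
```

```bash
python3 -m pendant '[[[0.66,1,0.62,0,0,0,0.9],[0.66,1,0.62,0,0,0,0.9],[0.66,1,0.62,0,0,0,0.9],[0.66,1,0.62,0,0,0,0.9],[0.66,1,0.62,0,0,0,0.9],[0.66,1,0.62,0,0,0,0.9],[0.66,1,0.62,0,0,0,0.9],[0.66,1,0.62,0,0,0,0.9]]]'
python3 -m pendant '[[[0.66,1,0.62,0,0,0,0.9],[0.66,1,0.62,0,0,0,0.9],[0.66,1,0.62,0,0,0,0.9],[0.66,1,0.62,0,0,0,0.9],[0,0,0,0,-0.7,0.71,0.9],[0,0,0,0,-0.7,0.71,0.9],[0,0,0,0,-0.7,0.71,0.9],[0,0,0,0,-0.7,0.71,0.9]]]'
python3 -m pendant '[[[0,0,0,0,-0.7,0.71,0.9],[0,0,0,0,-0.7,0.71,0.9],[0,0,0,0,-0.7,0.71,0.9],[0,0,0,0,-0.7,0.71,0.9],[0,0,0,0,-0.7,0.71,0.9],[0,0,0,0,-0.7,0.71,0.9],[0,0,0,0,-0.7,0.71,0.9],[0,0,0,0,-0.7,0.71,0.9]]]'
python3 -m pendant '[[[0,0,0,0,-0.7,0.71,0.9],[0,0,0,0,-0.7,0.71,0.9],[0,0,0,0,-0.7,0.71,0.9],[0,0,0,0,-0.7,0.71,0.9],[0,0,0,0,-0.7,0.71,0.9],[0,0,0,0,-0.7,0.71,0.9],[0,0,0,0,-0.7,0.71,0.9],[0,0,0,0,-0.7,0.71,0.9]]]'
python3 - <<'E'
from h import *
print(r.get_state()['tcp_pos']);grasp(.2946,-.3851,20,.1)
E
```

```text
time_s: 43.15
tcp_pos: [0.507, -0.204, 0.1936]
eef_rot: [179.7, -45.1, -88.8]
contact_force: [-0.5, -0.2, 0.2]
gripper_width: 0.0834
gripper_force: 0.0
time_s: 43.95
tcp_pos: [0.4297, -0.2769, 0.1967]
eef_rot: [-171.6, -32.9, -102.5]
contact_force: [0.0, 0.5, 0.6]
gripper_width: 0.0833
gripper_force: 0.0
time_s: 44.75
tcp_pos: [0.4297, -0.2767, 0.1966]
eef_rot: [-165.1, -6.1, -121.2]
contact_force: [0.2, 0.0, -0.1]
gripper_width: 0.0831
gripper_force: 0.0
time_s: 45.55
tcp_pos: [0.4299, -0.2765, 0.1966]
eef_rot: [-167.4, 21.2, -137.9]
contact_force: [-0.6, -0.7, -0.3]
gripper_width: 0.0833
gripper_force: 0.0
[ 0.42989167 -0.27646467  0.19664647]
grasp back 0.1 shift/20mm [13.39  2.   -0.51] turn/4deg [-0.04 -5.31  5.26] j [-21.  -0. -29. -19. -41. -17.]
```

```bash
python3 -m pendant '[[[1,0.15,-0.5,0,0,0,0.9],[1,0.15,-0.5,0,0,0,0.9],[1,0.15,-0.5,0,0,0,0.9],[1,0.15,-0.5,0,0,0,0.9],[1,0.15,-0.5,0,0,0,0.9],[1,0.15,-0.5,0,0,0,0.9],[0.5,0,0,0,-0.7,0.71,0.9],[0.5,0,0,0,-0.7,0.71,0.9]]]'
python3 -m pendant '[[[0,0,0,0,-0.7,0.71,0.9],[0,0,0,0,-0.7,0.71,0.9],[0,0,0,0,-0.7,0.71,0.9],[0,0,0,0,-0.7,0.71,0.9],[0,0,0,0,-0.7,0.71,0.9],[0,0,0,0,-0.3,0.3,0.9],[0,0,0,0,0,0,0.9],[0,0,0,0,0,0,0.9]]]'
python3 - <<'E'
from h import *
print(r.get_state()['tcp_pos']);grasp(.2946,-.3851,20,.1)
E
```

```text
time_s: 46.35
tcp_pos: [0.2979, -0.3542, 0.1971]
eef_rot: [-169.3, 27.9, -142.7]
contact_force: [-0.2, 0.5, 0.0]
gripper_width: 0.0835
gripper_force: 0.0
time_s: 47.15
tcp_pos: [0.2983, -0.3544, 0.197]
eef_rot: [-179.6, 44.4, -159.7]
contact_force: [0.3, -0.3, -0.0]
gripper_width: 0.0832
gripper_force: 0.0
[ 0.29832893 -0.35437026  0.19697083]
grasp back 0.1 shift/20mm [ 6.83 -1.36  0.05] turn/4deg [-0.06 -0.14  0.05] j [-65.   8. -20. -49. -67.  17.]
```

```bash
python3 -m pendant '[[[0.98,-0.2,0,0,-0.1,0,0.9],[0.98,-0.2,0,0,0,0,0.9],[0.98,-0.2,0,0,0,0,0.9],[0.98,-0.2,0,0,0,0,0.9],[0.98,-0.2,0,0,0,0,0.9],[0.98,-0.2,0,0,0,0,0.9],[0.95,-0.16,0,0,0,0,0.9],[0,0,0,0,0,0,0.9]]]'
python3 - <<'E'
from h import *
print(r.get_state()['tcp_pos']);grasp(.2946,-.3851,20,0)
c=vision.capture('top');P=cloud(c)
m=np.zeros((400,640),bool);m[240:310,430:510]=1;m&=(P[...,2]>.05)&(P[...,2]<.06)
v,u=np.nonzero(m);W=plane(c,np.c_[u,v],.056)[:,:2].astype(np.float32);print('B',len(u),cv2.minAreaRect(W) if len(u) else 0)
E
```

```text
time_s: 47.95
tcp_pos: [0.2165, -0.4133, 0.0996]
eef_rot: [-179.7, 44.8, -159.8]
contact_force: [-0.2, 0.3, -0.8]
gripper_width: 0.0834
gripper_force: 0.0
[ 0.21645329 -0.41334756  0.09958427]
grasp back 0 shift/20mm [-0.07  0.    4.97] turn/4deg [-0.03 -0.04  0.03] j [-78.  21. -18. -49. -68.  35.]
B 426 ((0.29459378123283386, -0.3858336806297302), (0.06888006627559662, 0.05801180750131607), 20.742229461669922)
```

```bash
python3 -m pendant '[[[0,0,0.9,0,0,0,0.9],[0,0,0.9,0,0,0,0.9],[0,0,0.9,0,0,0,0.9],[0,0,0.9,0,0,0,0.9],[0,0,0.7,0,0,0,0.9],[0,0,0.5,0,0,0,0.9],[-0.07,0,0.17,0,0,0,0.9],[0,0,0,0,0,0,0.9]]]'
python3 -m pendant '[[[0,0,0,0,0,0,0.2],[0,0,0,0,0,0,0],[0,0,0,0,0,0,-0.2],[0,0,0,0,0,0,-0.2],[0,0,0,0,0,0,-0.2],[0,0,0,0,0,0,-0.2],[0,0,0,0,0,0,-0.2],[0,0,0,0,0,0,-0.2]]]' 35
python3 -m pendant '[[[-0.4,0,-0.4,0,0,0,-0.2],[-0.7,0,-0.7,0,0,0,-0.2],[-0.7,0,-0.7,0,0,0,-0.2],[-0.7,0,-0.7,0,0,0,-0.2],[-0.7,0,-0.7,0,0,0,-0.2],[-0.7,0,-0.7,0,0,0,-0.2],[-0.7,0,-0.7,0,0,0,-0.2],[-0.7,0,-0.7,0,0,0,-0.2]]]'
python3 - <<'E'
from h import *
print(r.get_state()['tcp_pos']);place(1,.1,psi=-90)
c=vision.capture('scene');save('b.png',cv2.resize(c['frame'][100:260,150:310],None,fx=3,fy=3))
E
```

```text
time_s: 48.8
tcp_pos: [0.2844, -0.3892, 0.0314]
eef_rot: [-179.6, 44.9, -159.7]
contact_force: [0.1, 0.0, -0.0]
gripper_width: 0.0831
gripper_force: 0.0
time_s: 49.6
tcp_pos: [0.284, -0.3897, 0.0319]
eef_rot: [-179.5, 44.9, -159.7]
contact_force: [-3.0, -0.8, 5.9]
gripper_width: 0.0561
gripper_force: 35.0
time_s: 50.4
tcp_pos: [0.284, -0.388, 0.1827]
eef_rot: [-179.6, 44.9, -159.7]
contact_force: [-0.2, -0.1, -2.0]
gripper_width: 0.0559
gripper_force: 35.0
[ 0.28403621 -0.38799932  0.18273214]
place 1 up 0.1 shift/20mm [-15.28   6.98  17.12] turn/4deg [ -0.05  19.25 -19.44] j [-69.  12. -17. -49. -69.  21.]
```

View pics/b.png

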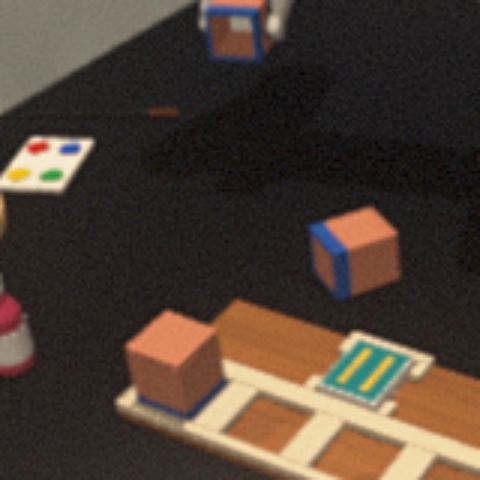

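```bash
python3 -m pendant '[[[-0.86,0.39,0.86,0,0,0,-0.2],[-0.86,0.39,0.86,0,0,0,-0.2],[-0.86,0.39,0.86,0,0,0,-0.2],[-0.86,0.39,0.86,0,0,0,-0.2],[-0.86,0.39,0.86,0,0,0,-0.2],[-0.86,0.39,0.86,0,0,0,-0.2],[-0.86,0.39,0.86,0,0,0,-0.2],[-0.86,0.39,0.86,0,0,0,-0.2]]]'
python3 -m pendant '[[[0,0,0,0,0.7,-0.71,-0.2],[0,0,0,0,0.7,-0.71,-0.2],[0,0,0,0,0.7,-0.71,-0.2],[0,0,0,0,0.7,-0.71,-0.2],[0,0,0,0,0.7,-0.71,-0.2],[0,0,0,0,0.7,-0.71,-0.2],[0,0,0,0,0.7,-0.71,-0.2],[0,0,0,0,0.7,-0.71,-0.2]]]'
python3 -m pendant '[[[0,0,0,0,0.7,-0.71,-0.2],[0,0,0,0,0.7,-0.71,-0.2],[0,0,0,0,0.7,-0.71,-0.2],[0,0,0,0,0.7,-0.71,-0.2],[0,0,0,0,0.7,-0.71,-0.2],[0,0,0,0,0.7,-0.71,-0.2],[0,0,0,0,0.7,-0.71,-0.2],[0,0,0,0,0.7,-0.71,-0.2]]]'
python3 -m pendant '[[[0,0,0,0,0.7,-0.71,-0.2],[0,0,0,0,0.7,-0.71,-0.2],[0,0,0,0,0.7,-0.71,-0.2],[0,0,0,0,0.7,-0.71,-0.2],[0,0,0,0,0.7,-0.71,-0.2],[0,0,0,0,0.7,-0.71,-0.2],[0,0,0,0,0.7,-0.71,-0.2],[0,0,0,0,0.7,-0.71,-0.2]]]'
python3 - <<'E'
from h import *
print(r.get_state()['tcp_pos']);place(1,.1,psi=-90,g=.0093)
E
```

```text
time_s: 51.25
tcp_pos: [0.4461, -0.2623, 0.1812]
eef_rot: [-179.6, 44.9, -159.8]
contact_force: [0.5, 0.3, -2.4]
gripper_width: 0.056
gripper_force: 35.0
time_s: 52.05
tcp_pos: [0.4455, -0.2629, 0.1812]
eef_rot: [-166.7, 19.4, -136.3]
contact_force: [-0.5, 0.3, -2.3]
gripper_width: 0.0557
gripper_force: 35.0
time_s: 52.85
tcp_pos: [0.4453, -0.2632, 0.1811]
eef_rot: [-165.0, -8.0, -119.8]
contact_force: [-0.0, -0.9, -2.3]
gripper_width: 0.0556
gripper_force: 35.0
time_s: 53.65
tcp_pos: [0.4456, -0.2633, 0.1812]
eef_rot: [-172.1, -34.8, -100.9]
contact_force: [-0.2, -0.1, -2.1]
gripper_width: 0.0559
gripper_force: 35.0
[ 0.44555688 -0.26326873  0.18121692]
place 1 up 0.1 shift/20mm [-9.05 -9.89 -3.32] turn/4deg [-0.08  2.39 -2.43] j [  8.   6. -54.  52. -47. -59.]
```

```bash
python3 -m pendant '[[[0,0,0,0,0.7,-0.71,-0.2],[0,0,0,0,0.7,-0.71,-0.2],[0,0,0,0,0.7,-0.71,-0.2],[0,0,0,0,0.3,-0.3,-0.2],[-0.5,-1,-0.5,0,0,0,-0.2],[-0.5,-1,-0.5,0,0,0,-0.2],[-0.5,-1,-0.5,0,0,0,-0.2],[-0.5,-1,-0.5,0,0,0,-0.2]]]'
python3 - <<'E'
from h import *
print(r.get_state()['tcp_pos']);place(1,.1,psi=-90,g=.0093)
E
```

```text
time_s: 54.45
tcp_pos: [0.5252, -0.2048, 0.1814]
eef_rot: [-179.5, -44.9, -89.4]
contact_force: [0.3, 0.1, -2.1]
gripper_width: 0.0561
gripper_force: 35.0
[ 0.52524824 -0.20479842  0.18144319]
place 1 up 0.1 shift/20mm [-4.59 -7.17 -2.61] turn/4deg [-0.07  0.02 -0.05] j [ 18.  16. -48.  54. -57. -60.]
```

```bash
python3 -m pendant '[[[-0.58,-0.9,-0.33,0,0,0,-0.2],[-0.58,-0.9,-0.33,0,0,0,-0.2],[-0.58,-0.9,-0.33,0,0,0,-0.2],[-0.58,-0.9,-0.33,0,0,0,-0.2],[-0.58,-0.9,-0.33,0,0,0,-0.2],[-0.58,-0.9,-0.33,0,0,0,-0.2],[-0.58,-0.9,-0.33,0,0,0,-0.2],[-0.58,-0.87,-0.33,0,0,0,-0.2]]]'
python3 -m pendant '[[[-0.5,0,0.5,0,0,0,-0.2],[-0.7,0,0.7,0,0,0,-0.2],[-0.7,0,0.7,0,0,0,-0.2],[-0.6,0,0.6,0,0,0,-0.2],[-0.2,0,0.2,0,0,0,-0.2],[0,0,0,0,0,0,-0.2],[0,0,0,0,0,0,-0.2],[0,0,0,0,0,0,-0.2]]]'
python3 - <<'E'
from h import *
print(r.get_state()['tcp_pos']);place(1,.0,psi=-90,g=.0093)
t=vision.capture('top');P=cloud(t)
q=P[100:190,340:380].reshape(-1,3);q=q[(q[:,2]>.085)&(q[:,2]<.12)&(q[:,0]>.62)];print(len(q))
if len(q)>20:print(q.min(0).round(4),q.max(0).round(4),np.median(q,0))
E
```

```text
time_s: 55.25
tcp_pos: [0.6669, -0.0994, 0.1535]
eef_rot: [-179.6, -44.9, -89.3]
contact_force: [-0.3, 0.9, -1.5]
gripper_width: 0.056
gripper_force: 35.0
time_s: 56.05
tcp_pos: [0.6671, -0.0998, 0.0782]
eef_rot: [-179.5, -45.0, -89.3]
contact_force: [-0.7, 0.1, -1.7]
gripper_width: 0.0561
gripper_force: 35.0
[ 0.66712683 -0.09977949  0.07824023]
place 1 up 0 shift/20mm [-0.82  0.02  0.87] turn/4deg [-0.08  0.01 -0.04] j [ 23.  35. -31.  51. -57. -64.]
366
[ 0.6202 -0.1156  0.085 ] [ 0.7597 -0.0138  0.1199] [ 0.66955174 -0.09608185  0.10279618]
```

```bash
python3 -m pendant '[[[-0.03,0,-0.03,0,0,0,-0.2],[-0.2,0,0.2,0,0,0,-0.2],[-0.2,0,0.2,0,0,0,-0.2],[-0.15,0,0.15,0,0,0,-0.2],[-0.1,0,0.1,0,0,0,-0.2],[0,0,0,0,0,0,-0.2],[0,0,0,0,0,0,-0.2],[0,0,0,0,0,0,-0.2]]]'
python3 -m pendant '[[[-0.05,0,0.05,0,0,0,-0.2],[-0.05,0,0.05,0,0,0,-0.2],[-0.05,0,0.05,0,0,0,-0.2],[-0.05,0,0.05,0,0,0,-0.2],[0,0,0,0,0,0,-0.2],[0,0,0,0,0,0,-0.2],[0,0,0,0,0,0,-0.2],[0,0,0,0,0,0,-0.2]]]'
```

```text
time_s: 56.9
tcp_pos: [0.6668, -0.0991, 0.059]
eef_rot: [-179.6, -45.0, -89.2]
contact_force: [0.6, 0.2, -1.9]
gripper_width: 0.0557
gripper_force: 35.0
time_s: 57.7
tcp_pos: [0.6668, -0.0991, 0.0533]
eef_rot: [-179.6, -45.0, -89.2]
contact_force: [0.3, 0.3, -1.3]
gripper_width: 0.0559
gripper_force: 35.0
```

```bash
python3 -m pendant '[[[-0.04,0,0.04,0,0,0,-0.2],[-0.04,0,0.04,0,0,0,-0.2],[0,0,0,0,0,0,-0.2],[0,0,0,0,0,0,-0.2],[0,0,0,0,0,0,-0.2],[0,0,0,0,0,0,-0.2],[0,0,0,0,0,0,-0.2],[0,0,0,0,0,0,-0.2]]]'
```

```text
time_s: 58.5
tcp_pos: [0.6669, -0.0991, 0.0528]
eef_rot: [-179.6, -45.1, -89.3]
contact_force: [-5.4, 5.0, 10.4]
gripper_width: 0.0555
gripper_force: 35.0
```

Floor reached. Release, withdraw, and look for the remaining pots.

```bash
python3 -m pendant '[[[0,0,0,0,0,0,0.2],[0,0,0,0,0,0,0.4],[0,0,0,0,0,0,0.5],[0,0,0,0,0,0,0.5],[0,0,0,0,0,0,0.5],[0,0,-0.5,0,0,0,0.5],[0,0,-1,0,0,0,0.5],[0,0,-1,0,0,0,0.5]]]'
python3 -m pendant '[[[0,0,-1,0,0,0,0.5],[0,0,-1,0,0,0,0.5],[0,0,-1,0,0,0,0.5],[0,0,-1,0,0,0,0.5],[0,0,-1,0,0,0,0.5],[0,0,-0.5,0,0,0,0.8],[0,0,0,0,0,0,0.8],[0,0,0,0,0,0,0.8]]]'
python3 - <<'E'
from h import *
c=vision.capture('scene');t=vision.capture('top');P=cloud(t)
for a in (340,383):
    q=P[115:190,a:a+42].reshape(-1,3);q=q[(q[:,2]>.07)&(q[:,2]<.085)&(q[:,0]>.62)];print(len(q),q.min(0).round(4),q.max(0).round(4),np.median(q,0).round(4))
for p in pots(t)[:6]:print(*p)
print(r.get_state()['tcp_pos'],r.get_state()['joints'].round(0))
np.savez('/tmp/t2',**t);save('p2.png',np.hstack([cv2.resize(c['frame'][130:270,170:310],(400,400)),cv2.resize(t['frame'][110:300,270:460],(400,400))]))
E
```

```text
time_s: 59.3
tcp_pos: [0.6658, -0.0633, 0.0869]
eef_rot: [-179.7, -45.0, -89.2]
contact_force: [0.3, 0.2, -0.2]
gripper_width: 0.0657
gripper_force: 0.0
time_s: 60.1
tcp_pos: [0.6638, 0.0138, 0.1638]
eef_rot: [-179.7, -45.0, -89.2]
contact_force: [-0.1, 0.9, 0.8]
gripper_width: 0.0782
gripper_force: 0.0
344 [ 0.6403 -0.1243  0.0707] [ 0.6963 -0.0759  0.0849] [ 0.6686 -0.1008  0.0774]
430 [ 0.6415 -0.2218  0.0701] [ 0.6977 -0.1283  0.0848] [ 0.6699 -0.1891  0.0776]
559.0 164.0 0.6012 -0.6422 0.098 0.1 0.0 -316.2 0.0571
393.0 222.0 0.4328 -0.162 0.058 0.071 -29.0 329.4 0.0554
310.0 224.0 0.4232 0.075 0.07 0.057 22.6 22.2 0.0553
[0.66368728 0.01316343 0.16342238] [ 34.  32. -21.  39. -71. -58.]
```

Both placed pots stand at z 0.0775 in their pockets. Pots C and D lie too close to the base for a 45° grasp. I pick each vertically, restage it further right with its rim pointing left, then tilt in place and regrasp.

```bash
cat >> h.py <<'E'
def vert(x,y,yaw,z,g=.010):
    a=np.radians(yaw);go([x-g*np.cos(a),y-g*np.sin(a),z],Rt(yaw-180,0),'vert')
E
python3 - <<'E'
from h import *
vert(.4328,-.162,-30.5,.17);vert(.4328,-.162,-30.5,.031)
E
```

```text
vert shift/20mm [ 6.13 12.12  5.61] turn/4deg [-11.84  -6.58  28.51] j [ 34.  32. -21.  39. -71. -58.]
vert shift/20mm [ 1.21 12.14 10.52] turn/4deg [-11.84  -6.58  28.51] j [ 34.  32. -21.  39. -71. -58.]
```

```bash
python3 -m pendant '[[[0.5,1,0.47,0,0,0,0.7],[0.5,1,0.47,0,0,0,0.7],[0.5,1,0.47,0,0,0,0.7],[0.5,1,0.47,0,0,0,0.7],[0.5,1,0.47,0,0,0,0.7],[0.5,1,0.47,0,0,0,0.7],[0.5,1,0.47,0,0,0,0.7],[0.5,1,0.47,0,0,0,0.7]]]'
python3 -m pendant '[[[0,0,0,-0.37,-0.21,0.9,0.7],[0,0,0,-0.37,-0.21,0.9,0.7],[0,0,0,-0.37,-0.21,0.9,0.7],[0,0,0,-0.37,-0.21,0.9,0.7],[0,0,0,-0.37,-0.21,0.9,0.7],[0,0,0,-0.37,-0.21,0.9,0.7],[0,0,0,-0.37,-0.21,0.9,0.7],[0,0,0,-0.37,-0.21,0.9,0.7]]]'
python3 -m pendant '[[[0,0,0,-0.37,-0.21,0.9,0.7],[0,0,0,-0.37,-0.21,0.9,0.7],[0,0,0,-0.37,-0.21,0.9,0.7],[0,0,0,-0.37,-0.21,0.9,0.7],[0,0,0,-0.37,-0.21,0.9,0.7],[0,0,0,-0.37,-0.21,0.9,0.7],[0,0,0,-0.37,-0.21,0.9,0.7],[0,0,0,-0.37,-0.21,0.9,0.7]]]'
python3 - <<'E'
from h import *
print(r.get_state()['tcp_pos']);vert(.4328,-.162,-30.5,.17)
E
```

```text
time_s: 61.0
tcp_pos: [0.5048, -0.1, 0.1664]
eef_rot: [-179.7, -45.0, -89.2]
contact_force: [0.1, 0.4, 0.1]
gripper_width: 0.0744
gripper_force: 0.0
time_s: 61.8
tcp_pos: [0.5057, -0.0994, 0.1663]
eef_rot: [-167.8, -34.7, -125.9]
contact_force: [-0.9, -0.3, -1.0]
gripper_width: 0.0745
gripper_force: 0.0
time_s: 62.6
tcp_pos: [0.5056, -0.0993, 0.1662]
eef_rot: [-165.5, -21.2, -155.9]
contact_force: [-0.5, -0.5, -0.3]
gripper_width: 0.0747
gripper_force: 0.0
[ 0.50560778 -0.09934972  0.1662464 ]
vert shift/20mm [ 4.63 -0.53  1.79] turn/4deg [-5.84 -3.18 14.1 ] j [ 22.  18. -26.  17. -67. -94.]
```

```bash
python3 -m pendant '[[[0,0,0,-0.37,-0.21,0.9,0.7],[0,0,0,-0.37,-0.21,0.9,0.7],[0,0,0,-0.37,-0.21,0.9,0.7],[0,0,0,-0.37,-0.21,0.9,0.7],[0,0,0,-0.37,-0.21,0.9,0.7],[0,0,0,-0.37,-0.21,0.9,0.7],[0,0,0,-0.37,-0.21,0.9,0.7],[0,0,0,-0.37,-0.21,0.9,0.7]]]'
python3 -m pendant '[[[0,0,0,-0.37,-0.21,0.9,0.7],[0,0,0,-0.37,-0.21,0.9,0.7],[0,0,0,-0.37,-0.21,0.9,0.7],[0,0,0,-0.37,-0.21,0.9,0.7],[0,0,0,-0.37,-0.21,0.9,0.7],[0,0,0,-0.37,-0.21,0.9,0.7],[0,0,0,-0.37,-0.21,0.9,0.7],[0,0,0,-0.37,-0.2,0.5,0.7]]]'
python3 - <<'E'
from h import *
print(r.get_state()['tcp_pos']);vert(.4328,-.162,-30.5,.031)
E
```

```text
time_s: 63.4
tcp_pos: [0.5056, -0.0994, 0.1662]
eef_rot: [-170.4, -8.4, 176.5]
contact_force: [0.1, -0.5, 0.4]
gripper_width: 0.0747
gripper_force: 0.0
time_s: 64.2
tcp_pos: [0.5056, -0.0992, 0.1663]
eef_rot: [179.4, 0.7, 150.0]
contact_force: [-0.9, 0.1, 0.3]
gripper_width: 0.0744
gripper_force: 0.0
[ 0.50556391 -0.09923458  0.16626639]
vert shift/20mm [ 2.16 -4.6   6.69] turn/4deg [0.14 0.17 0.13] j [  11.    9.  -26.   -0.  -53. -131.]
```

```bash
python3 -m pendant '[[[0.43,-0.92,0,0.14,0.17,0.13,0.8],[0.43,-0.92,0,0,0,0,0.8],[0.43,-0.92,0,0,0,0,0.8],[0.43,-0.92,0,0,0,0,0.8],[0.43,-0.92,0.2,0,0,0,0.8],[0,0,0.8,0,0,0,0.8],[0,0,0.9,0,0,0,0.8],[0,0,0.9,0,0,0,0.8]]]'
python3 - <<'E'
from h import *
print(r.get_state()['tcp_pos']);vert(.4328,-.162,-30.5,.031)
E
```

```text
time_s: 65.0
tcp_pos: [0.4218, -0.1572, 0.1102]
eef_rot: [180.0, 0.1, 149.7]
contact_force: [1.1, -0.2, 0.2]
gripper_width: 0.0792
gripper_force: 0.0
[ 0.42179385 -0.15722619  0.11019506]
vert shift/20mm [-0.09  0.07  3.96] turn/4deg [0.01 0.01 0.04] j [   5.    8.  -38.    0.  -45. -125.]
```

```bash
python3 -m pendant '[[[0,0.07,0.9,0,0,0,0.8],[0,0,0.9,0,0,0,0.8],[0,0,0.9,0,0,0,0.8],[0,0,0.8,0,0,0,0.8],[0,0,0.4,0,0,0,0.8],[0,0,0.05,0,0,0,0.8],[0,0,0,0,0,0,0.1],[0,0,0,0,0,0,-0.2]]]' 35
python3 -m pendant '[[[0,0,0,0,0,0,-0.2],[0,0,0,0,0,0,-0.2],[0,0,0,0,0,0,-0.2],[0,0,0,0,0,0,-0.2],[0,0,-0.5,0,0,0,-0.2],[0,0,-0.8,0,0,0,-0.2],[0,0,-0.8,0,0,-0.9,-0.2],[0,0,0,0,0,-0.9,-0.2]]]'
python3 -m pendant '[[[0,0,0,0,0,-1,-0.2],[0,0,0,0,0,-1,-0.2],[0,0,0,0,0,-1,-0.2],[0,0,0,0,0,-1,-0.2],[0,0,0,0,0,-1,-0.2],[0,0,0,0,0,-1,-0.2],[0,0,0,0,0,-1,-0.2],[0,0,0,0,0,-1,-0.2]]]'
python3 -m pendant '[[[0,0,0,0,0,-1,-0.2],[0,0,0,0,0,-1,-0.2],[0,0,0,0,0,-1,-0.2],[0,0,0,0,0,-1,-0.2],[0,0,0,0,0,-1,-0.2],[0,0,0,0,0,-1,-0.2],[0,0,0,0,0,-1,-0.2],[0,0,0,0,0,-1,-0.2]]]'
python3 - <<'E'
from h import *
print(r.get_state()['tcp_pos']);vert(.46,-.22,45,.032)
E
```

```text
time_s: 65.8
tcp_pos: [0.4239, -0.1554, 0.0323]
eef_rot: [180.0, 0.1, 149.7]
contact_force: [0.1, -0.3, -0.7]
gripper_width: 0.0681
gripper_force: 0.0
time_s: 66.6
tcp_pos: [0.4248, -0.1552, 0.0759]
eef_rot: [179.9, 0.2, 157.0]
contact_force: [0.8, -0.3, -2.7]
gripper_width: 0.0562
gripper_force: 34.9
time_s: 67.4
tcp_pos: [0.4233, -0.1552, 0.074]
eef_rot: [-180.0, 0.0, -171.0]
contact_force: [0.3, 0.4, -2.2]
gripper_width: 0.0557
gripper_force: 34.9
time_s: 68.2
tcp_pos: [0.4233, -0.1552, 0.074]
eef_rot: [-180.0, -0.0, -139.0]
contact_force: [-0.5, 0.9, -2.0]
gripper_width: 0.0555
gripper_force: 34.9
[ 0.42332346 -0.15516754  0.07404166]
vert shift/20mm [ 1.24 -3.68  2.1 ] turn/4deg [-0.   -0.   -0.99] j [  5.  11. -40.   0. -39. -54.]
```

```bash
python3 -m pendant '[[[0.31,-0.92,0,0,0,-0.99,-0.2],[0.31,-0.92,0,0,0,0,-0.2],[0.31,-0.92,0.2,0,0,0,-0.2],[0.31,-0.92,0.5,0,0,0,-0.2],[0,0,0.7,0,0,0,-0.2],[0,0,0.4,0,0,0,-0.2],[0,0,0.2,0,0,0,-0.2],[0,0,0.05,0,0,0,-0.2]]]'
python3 -m pendant '[[[0,0,0,0,0,0,-0.2],[0,0,0,0,0,0,0.3],[0,0,0,0,0,0,0.6],[0,0,0,0,0,0,0.6],[0,0,0,0,0,0,0.6],[0,0,0,0,-1,0,0.6],[0,0,0,0,-1,0,0.6],[0,0,0,0,-1,0,0.6]]]'
python3 -m pendant '[[[0,0,0,0,-1,0,0.6],[0,0,0,0,-1,0,0.6],[0,0,0,0,-1,0,0.6],[0,0,0,0,-1,0,0.6],[0,0,0,0,-1,0,0.6],[0,0,0,0,-1,0,0.6],[0,0,0,0,-1,0,0.6],[0,0,0,0,-1,0,0.6]]]'
python3 - <<'E'
from h import *
s=r.get_state();print(s['tcp_pos'],s['joints'].round(0));zt();go([s['tcp_pos'][0],s['tcp_pos'][1],.031],Rt(45-180,-45))
t=vision.capture('top');P=cloud(t)
for p in pots(t): print(*p)
E
```

```text
time_s: 69.0
tcp_pos: [0.4562, -0.2252, 0.0325]
eef_rot: [180.0, -0.0, -135.1]
contact_force: [0.6, -0.1, -2.5]
gripper_width: 0.0558
gripper_force: 34.9
time_s: 69.8
tcp_pos: [0.457, -0.2251, 0.0328]
eef_rot: [-179.9, 12.2, -135.1]
contact_force: [-0.8, -0.7, 0.6]
gripper_width: 0.0701
gripper_force: 0.0
time_s: 70.6
tcp_pos: [0.4569, -0.2261, 0.0331]
eef_rot: [-179.8, 44.2, -135.1]
contact_force: [0.3, -0.4, 0.3]
gripper_width: 0.0699
gripper_force: 0.0
[ 0.45693871 -0.22608265  0.03309336] [-42.  27. -19. -56. -57.  35.]
world z in tool [-0.697 -0.002 -0.717] eef [-179.8   44.2 -135.1]
 shift/20mm [0.07 0.   0.08] turn/4deg [-0.05 -0.21 -0.01] j [-42.  27. -19. -56. -57.  35.]
559.0 164.0 0.6012 -0.6422 0.098 0.1 0.0 -316.2 0.0569
413.0 210.0 0.4665 -0.2161 0.064 0.057 41.9 -315.2 0.0555
310.0 224.0 0.4232 0.075 0.07 0.057 22.5 382.2 0.0556
```

```bash
python3 -m pendant '[[[0.07,0,0.08,0,-0.2,0,0.6],[0,0,0,0,0,0,0.2],[0,0,0,0,0,0,-0.2],[0,0,0,0,0,0,-0.2],[0,0,0,0,0,0,-0.2],[0,0,0,0,0,0,-0.2],[0,0,0,0,0,0,-0.2],[0,0,0,0,0,0,-0.2]]]' 35
python3 -m pendant '[[[-0.4,0,-0.4,0,0,0,-0.2],[-0.7,0,-0.7,0,0,0,-0.2],[-0.7,0,-0.7,0,0,0,-0.2],[-0.7,0,-0.7,0,0,0,-0.2],[-0.7,0,-0.7,0,0,0,-0.2],[-0.7,0,-0.7,0,0,0,-0.2],[-0.7,0,-0.7,0,0,0,-0.2],[-0.7,0,-0.7,0,0,0,-0.2]]]'
python3 - <<'E'
from h import *
print(r.get_state()['tcp_pos']);place(2,.12,psi=-90)
E
```

```text
time_s: 71.45
tcp_pos: [0.4569, -0.2251, 0.0308]
eef_rot: [-180.0, 44.8, -135.1]
contact_force: [0.3, 0.6, 0.8]
gripper_width: 0.0558
gripper_force: 34.9
time_s: 72.25
tcp_pos: [0.4565, -0.225, 0.1818]
eef_rot: [-180.0, 44.7, -135.2]
contact_force: [-0.1, -1.0, -1.5]
gripper_width: 0.056
gripper_force: 34.9
[ 0.45647982 -0.22504005  0.18179219]
place 2 up 0.12 shift/20mm [-10.4    0.24  10.78] turn/4deg [ 2.000e-02  2.111e+01 -1.272e+01] j [-41.  13. -16. -50. -67.  18.]
```

```bash
python3 -m pendant '[[[0,0,0,0,0.86,-0.52,-0.2],[0,0,0,0,0.86,-0.52,-0.2],[0,0,0,0,0.86,-0.52,-0.2],[0,0,0,0,0.86,-0.52,-0.2],[0,0,0,0,0.86,-0.52,-0.2],[0,0,0,0,0.86,-0.52,-0.2],[0,0,0,0,0.86,-0.52,-0.2],[0,0,0,0,0.86,-0.52,-0.2]]]'
python3 -m pendant '[[[0,0,0,0,0.86,-0.52,-0.2],[0,0,0,0,0.86,-0.52,-0.2],[0,0,0,0,0.86,-0.52,-0.2],[0,0,0,0,0.86,-0.52,-0.2],[0,0,0,0,0.86,-0.52,-0.2],[0,0,0,0,0.86,-0.52,-0.2],[0,0,0,0,0.86,-0.52,-0.2],[0,0,0,0,0.86,-0.52,-0.2]]]'
python3 -m pendant '[[[0,0,0,0,0.86,-0.52,-0.2],[0,0,0,0,0.86,-0.52,-0.2],[0,0,0,0,0.86,-0.52,-0.2],[0,0,0,0,0.86,-0.52,-0.2],[0,0,0,0,0.86,-0.52,-0.2],[0,0,0,0,0.86,-0.52,-0.2],[0,0,0,0,0.86,-0.52,-0.2],[0,0,0,0,0.86,-0.52,-0.2]]]'
python3 - <<'E'
from h import *
print(r.get_state()['tcp_pos']);place(2,.10,psi=-90)
E
```

```text
time_s: 73.05
tcp_pos: [0.4569, -0.2251, 0.1814]
eef_rot: [-171.2, 15.7, -118.5]
contact_force: [-0.7, -0.3, -2.3]
gripper_width: 0.0556
gripper_force: 34.9
time_s: 73.85
tcp_pos: [0.4569, -0.225, 0.1812]
eef_rot: [-171.0, -14.1, -106.4]
contact_force: [-0.4, -0.5, -2.0]
gripper_width: 0.0557
gripper_force: 34.9
time_s: 74.65
tcp_pos: [0.4573, -0.2249, 0.1812]
eef_rot: [-178.9, -43.2, -90.5]
contact_force: [-0.7, -0.9, -2.1]
gripper_width: 0.0559
gripper_force: 34.9
[ 0.45727889 -0.22491384  0.18118831]
place 2 up 0.1 shift/20mm [ -8.77 -10.45  -6.24] turn/4deg [-0.04  0.45 -0.26] j [ 17.   9. -55.  54. -55. -61.]
```

```bash
python3 -m pendant '[[[-0.8,-0.95,-0.57,0,0.45,-0.26,-0.2],[-0.8,-0.95,-0.57,0,0,0,-0.2],[-0.8,-0.95,-0.57,0,0,0,-0.2],[-0.8,-0.95,-0.57,0,0,0,-0.2],[-0.8,-0.95,-0.57,0,0,0,-0.2],[-0.8,-0.95,-0.57,0,0,0,-0.2],[-0.8,-0.95,-0.57,0,0,0,-0.2],[-0.8,-0.95,-0.57,0,0,0,-0.2]]]'
python3 -m pendant '[[[-0.8,-0.95,-0.57,0,0,0,-0.2],[-0.8,-0.95,-0.57,0,0,0,-0.2],[-0.77,-0.95,-0.57,0,0,0,-0.2],[0,0,0,0,0,0,-0.2],[0,0,0,0,0,0,-0.2],[0,0,0,0,0,0,-0.2],[0,0,0,0,0,0,-0.2],[0,0,0,0,0,0,-0.2]]]'
python3 - <<'E'
from h import *
print(r.get_state()['tcp_pos']);place(2,.02,psi=-90)
E
```

```text
time_s: 75.45
tcp_pos: [0.6075, -0.0666, 0.156]
eef_rot: [-179.8, -44.8, -89.2]
contact_force: [0.7, -0.1, -1.2]
gripper_width: 0.0561
gripper_force: 34.9
time_s: 76.25
tcp_pos: [0.6622, -0.0094, 0.1468]
eef_rot: [-180.0, -44.9, -89.1]
contact_force: [0.5, 0.2, -1.7]
gripper_width: 0.0562
gripper_force: 34.9
[ 0.66221594 -0.0094091   0.14675355]
place 2 up 0.02 shift/20mm [-2.49 -0.16  2.58] turn/4deg [-0.01  0.03  0.01] j [ 32.  32. -23.  41. -68. -58.]
```

```bash
python3 -m pendant '[[[-0.63,-0.04,0.64,0,0,0,-0.2],[-0.63,-0.04,0.64,0,0,0,-0.2],[-0.63,-0.04,0.64,0,0,0,-0.2],[-0.63,-0.04,0.64,0,0,0,-0.2],[0,0,0,0,0,0,-0.2],[0,0,0,0,0,0,-0.2],[0,0,0,0,0,0,-0.2],[0,0,0,0,0,0,-0.2]]]'
python3 - <<'E'
from h import *
print(r.get_state()['tcp_pos']);place(2,.0,psi=-90)
E
```

```text
time_s: 77.05
tcp_pos: [0.6662, -0.0089, 0.0752]
eef_rot: [-179.9, -44.9, -89.1]
contact_force: [-0.5, 0.1, -2.2]
gripper_width: 0.0559
gripper_force: 34.9
[ 0.66621603 -0.00893378  0.07516649]
place 2 up 0 shift/20mm [-0.65  0.04  0.76] turn/4deg [-0.03  0.04  0.01] j [ 32.  37. -26.  43. -62. -64.]
```

```bash
python3 -m pendant '[[[0.03,0.02,0.03,0,0,0,-0.2],[-0.2,0,0.2,0,0,0,-0.2],[-0.2,0,0.2,0,0,0,-0.2],[-0.1,0,0.1,0,0,0,-0.2],[-0.05,0,0.05,0,0,0,-0.2],[0,0,0,0,0,0,-0.2],[0,0,0,0,0,0,-0.2],[0,0,0,0,0,0,-0.2]]]'
python3 -m pendant '[[[-0.05,0,0.05,0,0,0,-0.2],[-0.05,0,0.05,0,0,0,-0.2],[-0.05,0,0.05,0,0,0,-0.2],[0,0,0,0,0,0,-0.2],[0,0,0,0,0,0,-0.2],[0,0,0,0,0,0,-0.2],[0,0,0,0,0,0,-0.2],[0,0,0,0,0,0,-0.2]]]'
```

```text
time_s: 77.85
tcp_pos: [0.6655, -0.01, 0.059]
eef_rot: [-180.0, -44.9, -89.0]
contact_force: [0.4, -0.8, -1.6]
gripper_width: 0.0559
gripper_force: 34.9
time_s: 78.65
tcp_pos: [0.6654, -0.01, 0.0547]
eef_rot: [180.0, -44.9, -89.0]
contact_force: [-0.1, -0.1, -1.9]
gripper_width: 0.0558
gripper_force: 34.9
```

```bash
python3 -m pendant '[[[-0.04,0,0.04,0,0,0,-0.2],[-0.04,0,0.04,0,0,0,-0.2],[-0.04,0,0.04,0,0,0,-0.2],[0,0,0,0,0,0,-0.2],[0,0,0,0,0,0,-0.2],[0,0,0,0,0,0,-0.2],[0,0,0,0,0,0,-0.2],[0,0,0,0,0,0,-0.2]]]'
```

```text
time_s: 79.45
tcp_pos: [0.6654, -0.01, 0.0519]
eef_rot: [-180.0, -44.9, -89.0]
contact_force: [-3.4, 2.4, 5.1]
gripper_width: 0.056
gripper_force: 34.8
```

```bash
python3 -m pendant '[[[0,0,0,0,0,0,0.2],[0,0,0,0,0,0,0.4],[0,0,0,0,0,0,0.5],[0,0,0,0,0,0,0.5],[0,0,0,0,0,0,0.5],[0,0,-0.5,0,0,0,0.5],[0,0,-1,0,0,0,0.5],[0,0,-1,0,0,0,0.5]]]'
python3 -m pendant '[[[0,0,-1,0,0,0,0.5],[0,0,-1,0,0,0,0.5],[0,0,-1,0,0,0,0.5],[0,0,-1,0,0,0,0.5],[0,0,-1,0,0,0,0.5],[0,0,-0.5,0,0,0,0.8],[0,0,0,0,0,0,0.8],[0,0,0,0,0,0,0.8]]]'
python3 - <<'E'
from h import *
c=vision.capture('scene');t=vision.capture('top');P=cloud(t)
for a in (310,340,383):
    q=P[115:190,a:a+42].reshape(-1,3);q=q[(q[:,2]>.072)&(q[:,2]<.085)&(q[:,0]>.62)];print(len(q),q.min(0).round(4),q.max(0).round(4),np.median(q,0).round(4))
for p in pots(t)[:6]:print(*p)
print(r.get_state()['tcp_pos'])
save('p3.png',cv2.resize(c['frame'][150:290,170:350],None,fx=4,fy=4))
vert(.4232,.075,22.2,.17)
E
```

```text
time_s: 80.25
tcp_pos: [0.6647, 0.0258, 0.0873]
eef_rot: [180.0, -44.9, -89.0]
contact_force: [-0.5, -0.0, -0.4]
gripper_width: 0.0657
gripper_force: 0.0
time_s: 81.05
tcp_pos: [0.6631, 0.1027, 0.1641]
eef_rot: [179.9, -44.9, -89.0]
contact_force: [0.0, -1.0, -0.7]
gripper_width: 0.078
gripper_force: 0.0
360 [ 0.6391 -0.0392  0.072 ] [0.695  0.0122 0.0843] [ 0.6668 -0.0134  0.0776]
570 [ 0.6397 -0.1241  0.072 ] [ 0.6964 -0.0075  0.0843] [ 0.667  -0.0838  0.0779]
412 [ 0.6416 -0.2213  0.072 ] [ 0.6974 -0.1284  0.0847] [ 0.6686 -0.1892  0.0776]
559.0 163.0 0.6012 -0.6422 0.098 0.1 0.0 -316.2 0.0572
310.0 224.0 0.4232 0.075 0.07 0.057 22.6 -337.8 0.0557
[0.66295087 0.10199756 0.16382638]
vert shift/20mm [ 1.15 12.47  0.74] turn/4deg [-6.7  -9.84 16.26] j [ 40.  35. -14.  34. -77. -58.]
```

View pics/p3.png

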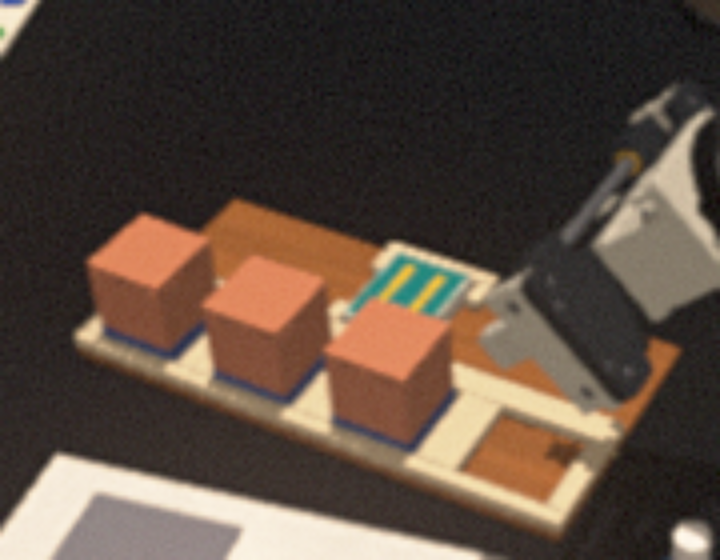

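Three pots stand seated in a row (crop (150,285), (265,325), (390,375)). Now the last one, at (310,224) in the top view.

```bash
python3 -m pendant '[[[0.1,1,0.05,0,0,0,0.8],[0.1,1,0.05,0,0,0,0.8],[0.1,1,0.05,0,0,0,0.8],[0.1,1,0.05,0,0,0,0.8],[0.1,1,0.05,0,0,0,0.8],[0.1,1,0.05,0,0,0,0.8],[0.1,1,0.05,0,0,0,0.8],[0.1,1,0.05,0,0,0,0.8]]]'
python3 -m pendant '[[[0,0,0,-0.33,-0.49,0.8,0.8],[0,0,0,-0.33,-0.49,0.8,0.8],[0,0,0,-0.33,-0.49,0.8,0.8],[0,0,0,-0.33,-0.49,0.8,0.8],[0,0,0,-0.33,-0.49,0.8,0.8],[0,0,0,-0.33,-0.49,0.8,0.8],[0,0,0,-0.33,-0.49,0.8,0.8],[0,0,0,-0.33,-0.49,0.8,0.8]]]'
python3 -m pendant '[[[0,0,0,-0.33,-0.49,0.8,0.8],[0,0,0,-0.33,-0.49,0.8,0.8],[0,0,0,-0.33,-0.49,0.8,0.8],[0,0,0,-0.33,-0.49,0.8,0.8],[0,0,0,-0.33,-0.49,0.8,0.8],[0,0,0,-0.33,-0.49,0.8,0.8],[0,0,0,-0.33,-0.49,0.8,0.8],[0,0,0,-0.33,-0.49,0.8,0.8]]]'
python3 - <<'E'
from h import *
print(r.get_state()['tcp_pos']);vert(.4232,.075,22.2,.1)
E
```

```text
time_s: 81.95
tcp_pos: [0.5027, 0.082, 0.1698]
eef_rot: [179.9, -44.9, -89.0]
contact_force: [0.3, -0.2, 0.4]
gripper_width: 0.0791
gripper_force: 0.0
time_s: 82.75
tcp_pos: [0.5038, 0.083, 0.1702]
eef_rot: [-172.5, -26.9, -119.6]
contact_force: [0.1, 0.5, 1.1]
gripper_width: 0.0791
gripper_force: 0.0
time_s: 83.55
tcp_pos: [0.5038, 0.0831, 0.1703]
eef_rot: [-175.6, -8.4, -144.4]
contact_force: [0.6, -0.6, -0.3]
gripper_width: 0.0791
gripper_force: 0.0
[0.50377905 0.08313107 0.17025038]
vert shift/20mm [3.45 2.44 3.88] turn/4deg [-1.35 -1.96  3.41] j [ 35.  13. -24.   5. -62. -92.]
```

```bash
python3 -m pendant '[[[0,0,0,-0.33,-0.49,0.85,0.8],[0,0,0,-0.33,-0.49,0.85,0.8],[0,0,0,-0.33,-0.49,0.85,0.8],[0,0,0,-0.33,-0.49,0.85,0.8],[0.8,0.6,0,0,0,0,0.8],[0.8,0.6,0,0,0,0,0.8],[0.8,0.6,0,0,0,0,0.8],[0.8,0.6,0,0,0,0,0.8]]]'
python3 - <<'E'
from h import *
print(r.get_state()['tcp_pos']);vert(.4232,.075,22.2,.031)
E
```

```text
time_s: 84.35
tcp_pos: [0.4254, 0.1029, 0.1702]
eef_rot: [-179.9, -0.1, -157.6]
contact_force: [-0.1, 0.3, 1.2]
gripper_width: 0.079
gripper_force: 0.0
[0.42543603 0.1029259  0.17015398]
vert shift/20mm [ 1.13 -1.23  6.96] turn/4deg [-0.03 -0.02  0.04] j [  40.    2.  -34.    0.  -54. -107.]
```

```bash
python3 -m pendant '[[[0.56,-0.61,0,0,0,0,0.8],[0.57,-0.62,0.2,0,0,0,0.8],[0,0,0.9,0,0,0,0.8],[0,0,1,0,0,0,0.8],[0,0,1,0,0,0,0.8],[0,0,1,0,0,0,0.8],[0,0,0.9,0,0,0,0.8],[0,0,0.5,0,0,0,0.8]]]'
python3 - <<'E'
from h import *
s=r.get_state();print(s['tcp_pos'],s['joints'].round(0));vert(.4232,.075,22.2,.031)
E
```

```text
time_s: 85.15
tcp_pos: [0.4142, 0.0697, 0.0589]
eef_rot: [-179.8, -0.2, -157.6]
contact_force: [0.5, -0.8, 0.2]
gripper_width: 0.0787
gripper_force: 0.0
[0.41421336 0.06968082 0.05890698] [  37.   10.  -44.    0.  -36. -105.]
vert shift/20mm [-0.02  0.08  1.39] turn/4deg [-0.05 -0.06  0.05] j [  37.   10.  -44.    0.  -36. -105.]
```

```bash
python3 -m pendant '[[[0,0.08,0.8,0,0,0,0.8],[0,0,0.5,0,0,0,0.8],[0,0,0.09,0,0,0,0.8],[0,0,0,0,0,0,0.2],[0,0,0,0,0,0,-0.2],[0,0,0,0,0,0,-0.2],[0,0,0,0,0,0,-0.2],[0,0,0,0,0,0,-0.2]]]' 35
python3 -m pendant '[[[0,0,0,0,0,0,-0.2],[0,0,-0.5,0,0,0,-0.2],[0,0,-0.8,0,0,0,-0.2],[0,0,-0.8,0,0,0,-0.2],[0.2,-0.9,0,0,0,0,-0.2],[0.25,-0.97,0,0,0,0,-0.2],[0.25,-0.97,0,0,0,0,-0.2],[0.25,-0.97,0,0,0,0,-0.2]]]'
python3 -m pendant '[[[0.25,-0.97,0,0,0,0,-0.2],[0.25,-0.97,0,0,0,0,-0.2],[0.25,-0.97,0,0,0,0,-0.2],[0.25,-0.97,0,0,0,0,-0.2],[0.25,-0.97,0,0,0,0,-0.2],[0.25,-0.97,0,0,0,0,-0.2],[0.25,-0.97,0,0,0,0,-0.2],[0.25,-0.97,0,0,0,0,-0.2]]]'
python3 -m pendant '[[[0,0,0,0,0,-0.95,-0.2],[0,0,0,0,0,-0.95,-0.2],[0,0,0,0,0,-0.95,-0.2],[0,0,0,0,0,-0.95,-0.2],[0,0,0,0,0,-0.95,-0.2],[0,0,0,0,0,-0.95,-0.2],[0,0,0,0,0,0,-0.2],[0,0,0,0,0,0,-0.2]]]'
python3 - <<'E'
from h import *
s=r.get_state();print(s['tcp_pos'],s['joints'].round(0));vert(.46,-.22,45,.032)
E
```

```text
time_s: 85.95
tcp_pos: [0.4145, 0.0727, 0.0331]
eef_rot: [-179.8, -0.1, -157.5]
contact_force: [-1.0, 0.5, 7.0]
gripper_width: 0.0561
gripper_force: 35.0
time_s: 86.75
tcp_pos: [0.4254, -0.0058, 0.0748]
eef_rot: [-179.8, -0.1, -157.5]
contact_force: [-0.7, -0.4, -3.3]
gripper_width: 0.0557
gripper_force: 35.0
time_s: 87.55
tcp_pos: [0.4479, -0.1645, 0.0753]
eef_rot: [-179.8, -0.2, -157.5]
contact_force: [1.6, 0.3, -2.4]
gripper_width: 0.0555
gripper_force: 35.0
time_s: 88.35
tcp_pos: [0.448, -0.1637, 0.0754]
eef_rot: [-179.9, -0.2, -134.8]
contact_force: [-0.8, -1.0, -2.3]
gripper_width: 0.0557
gripper_force: 35.0
[ 0.44804391 -0.16366182  0.07537253] [  4.  13. -37.   0. -40. -49.]
vert shift/20mm [ 2.07 -2.4   2.18] turn/4deg [-0.03 -0.05  0.05] j [  4.  13. -37.   0. -40. -49.]
```

```bash
python3 -m pendant '[[[0.7,-0.8,0,0,0,0,-0.2],[0.7,-0.8,0,0,0,0,-0.2],[0.7,-0.8,0.2,0,0,0,-0.2],[0,0,0.7,0,0,0,-0.2],[0,0,0.7,0,0,0,-0.2],[0,0,0.35,0,0,0,-0.2],[0,0,0.17,0,0,0,-0.2],[0,0,0,0,0,0,-0.2]]]'
python3 -m pendant '[[[0,0,0,0,0,0,-0.2],[0,0,0,0,0,0,0.3],[0,0,0,0,0,0,0.6],[0,0,0,0,0,0,0.6],[0,0,0,0,0,0,0.6],[0,0,0,0,-1,0,0.6],[0,0,0,0,-1,0,0.6],[0,0,0,0,-1,0,0.6]]]'
python3 -m pendant '[[[0,0,0,0,-1,0,0.6],[0,0,0,0,-1,0,0.6],[0,0,0,0,-1,0,0.6],[0,0,0,0,-1,0,0.6],[0,0,0,0,-1,0,0.6],[0,0,0,0,-1,0,0.6],[0,0,0,0,-1,0,0.6],[0,0,0,0,-1,0,0.6]]]'
python3 - <<'E'
from h import *
s=r.get_state();print(s['tcp_pos'],s['joints'].round(0));go([s['tcp_pos'][0],s['tcp_pos'][1],.031],Rt(45-180,-45))
t=vision.capture('top')
for p in pots(t): print(*p)
E
```

```text
time_s: 89.15
tcp_pos: [0.4528, -0.2274, 0.0335]
eef_rot: [-179.9, -0.2, -134.7]
contact_force: [0.3, -0.2, -1.8]
gripper_width: 0.056
gripper_force: 35.0
time_s: 89.95
tcp_pos: [0.4532, -0.227, 0.0336]
eef_rot: [-179.8, 12.0, -134.6]
contact_force: [-1.8, -0.2, -1.1]
gripper_width: 0.0703
gripper_force: 0.0
time_s: 90.75
tcp_pos: [0.4532, -0.2281, 0.0338]
eef_rot: [-179.7, 44.0, -134.5]
contact_force: [-0.6, -0.1, 0.0]
gripper_width: 0.0699
gripper_force: 0.0
[ 0.45320909 -0.22808188  0.03381176] [-43.  27. -19. -56. -57.  35.]
 shift/20mm [0.1 0.  0.1] turn/4deg [ 0.01 -0.26  0.1 ] j [-43.  27. -19. -56. -57.  35.]
559.0 164.0 0.6012 -0.6422 0.098 0.1 0.0 -316.2 0.0569
414.0 212.0 0.4621 -0.2177 0.064 0.057 43.2 405.3 0.0558
```

Same geometry as the previous pot. Regrasp, lift, turn.

```bash
python3 -m pendant '[[[0.1,0,0.1,0,-0.26,0,0.6],[0,0,0,0,0,0,0.2],[0,0,0,0,0,0,-0.2],[0,0,0,0,0,0,-0.2],[0,0,0,0,0,0,-0.2],[0,0,0,0,0,0,-0.2],[0,0,0,0,0,0,-0.2],[0,0,0,0,0,0,-0.2]]]' 35
python3 -m pendant '[[[-0.4,0,-0.4,0,0,0,-0.2],[-0.7,0,-0.7,0,0,0,-0.2],[-0.7,0,-0.7,0,0,0,-0.2],[-0.7,0,-0.7,0,0,0,-0.2],[-0.7,0,-0.7,0,0,0,-0.2],[-0.7,0,-0.7,0,0,0,-0.2],[-0.7,0,-0.7,0,0,0,-0.2],[-0.7,0,-0.7,0,0,0,-0.2]]]'
python3 -m pendant '[[[0,0,0,0,0.86,-0.52,-0.2],[0,0,0,0,0.86,-0.52,-0.2],[0,0,0,0,0.86,-0.52,-0.2],[0,0,0,0,0.86,-0.52,-0.2],[0,0,0,0,0.86,-0.52,-0.2],[0,0,0,0,0.86,-0.52,-0.2],[0,0,0,0,0.86,-0.52,-0.2],[0,0,0,0,0.86,-0.52,-0.2]]]'
python3 -m pendant '[[[0,0,0,0,0.86,-0.52,-0.2],[0,0,0,0,0.86,-0.52,-0.2],[0,0,0,0,0.86,-0.52,-0.2],[0,0,0,0,0.86,-0.52,-0.2],[0,0,0,0,0.86,-0.52,-0.2],[0,0,0,0,0.86,-0.52,-0.2],[0,0,0,0,0.86,-0.52,-0.2],[0,0,0,0,0.86,-0.52,-0.2]]]'
python3 -m pendant '[[[0,0,0,0,0.86,-0.52,-0.2],[0,0,0,0,0.86,-0.52,-0.2],[0,0,0,0,0.86,-0.52,-0.2],[0,0,0,0,0.86,-0.52,-0.2],[0,0,0,0,0.86,-0.52,-0.2],[0,0,0,0,0.86,-0.52,-0.2],[0,0,0,0,0.86,-0.52,-0.2],[0,0,0,0,0.86,-0.52,-0.2]]]'
python3 - <<'E'
from h import *
print(r.get_state()['tcp_pos']);place(3,.10,psi=-90)
E
```

```text
time_s: 91.6
tcp_pos: [0.453, -0.2272, 0.0308]
eef_rot: [-179.8, 44.9, -134.5]
contact_force: [0.7, 0.8, -0.5]
gripper_width: 0.0561
gripper_force: 35.0
time_s: 92.4
tcp_pos: [0.4524, -0.227, 0.182]
eef_rot: [-179.8, 44.8, -134.5]
contact_force: [0.7, -0.4, -2.8]
gripper_width: 0.0558
gripper_force: 35.0
time_s: 93.2
tcp_pos: [0.4527, -0.2269, 0.1815]
eef_rot: [-171.0, 15.7, -117.9]
contact_force: [-0.3, -1.1, -3.0]
gripper_width: 0.0558
gripper_force: 35.0
time_s: 94.0
tcp_pos: [0.4527, -0.2269, 0.1813]
eef_rot: [-170.8, -14.2, -106.0]
contact_force: [-0.8, 0.1, -1.9]
gripper_width: 0.0561
gripper_force: 35.0
time_s: 94.8
tcp_pos: [0.4531, -0.2269, 0.1814]
eef_rot: [-178.7, -43.3, -90.1]
contact_force: [-0.2, 0.2, -2.9]
gripper_width: 0.0559
gripper_force: 35.0
[ 0.45314214 -0.22685228  0.18136317]
place 3 up 0.1 shift/20mm [-12.07 -10.73  -9.31] turn/4deg [-0.15  0.43 -0.19] j [ 17.   9. -56.  55. -54. -61.]
```

```bash
python3 -m pendant '[[[-0.93,-0.82,-0.7,-0.15,0.43,-0.19,-0.2],[-0.93,-0.82,-0.7,0,0,0,-0.2],[-0.93,-0.82,-0.7,0,0,0,-0.2],[-0.93,-0.82,-0.7,0,0,0,-0.2],[-0.93,-0.82,-0.7,0,0,0,-0.2],[-0.93,-0.82,-0.7,0,0,0,-0.2],[-0.93,-0.82,-0.7,0,0,0,-0.2],[-0.93,-0.82,-0.7,0,0,0,-0.2]]]'
python3 -m pendant '[[[-0.93,-0.82,-0.7,0,0,0,-0.2],[-0.93,-0.82,-0.7,0,0,0,-0.2],[-0.93,-0.82,-0.7,0,0,0,-0.2],[-0.93,-0.82,-0.7,0,0,0,-0.2],[-0.93,-0.82,-0.7,0,0,0,-0.2],[0,0,0,0,0,0,-0.2],[0,0,0,0,0,0,-0.2],[0,0,0,0,0,0,-0.2]]]'
python3 - <<'E'
from h import *
print(r.get_state()['tcp_pos']);place(3,.02,psi=-90)
E
```

```text
time_s: 95.6
tcp_pos: [0.5821, -0.0393, 0.1562]
eef_rot: [-180.0, -44.8, -89.2]
contact_force: [1.0, -0.2, -2.1]
gripper_width: 0.0559
gripper_force: 35.0
time_s: 96.4
tcp_pos: [0.661, 0.0754, 0.1397]
eef_rot: [179.9, -44.9, -89.1]
contact_force: [-0.5, 0.9, -3.7]
gripper_width: 0.0561
gripper_force: 35.0
[0.66104043 0.07543509 0.13973485]
place 3 up 0.02 shift/20mm [-2.42 -0.16  2.15] turn/4deg [0.03 0.03 0.  ] j [ 39.  35. -17.  36. -73. -60.]
```

```bash
python3 -m pendant '[[[-0.61,-0.04,0.53,0,0,0,-0.2],[-0.61,-0.04,0.53,0,0,0,-0.2],[-0.61,-0.04,0.53,0,0,0,-0.2],[-0.61,-0.04,0.53,0,0,0,-0.2],[0,0,0,0,0,0,-0.2],[0,0,0,0,0,0,-0.2],[0,0,0,0,0,0,-0.2],[0,0,0,0,0,0,-0.2]]]'
python3 - <<'E'
from h import *
print(r.get_state()['tcp_pos']);place(3,.0,psi=-90)
E
```

```text
time_s: 97.2
tcp_pos: [0.6649, 0.081, 0.0756]
eef_rot: [179.9, -44.8, -89.1]
contact_force: [-0.0, 0.1, -0.9]
gripper_width: 0.0558
gripper_force: 35.0
[0.66488397 0.08095097 0.07563521]
place 3 up 0 shift/20mm [-0.67  0.04  0.78] turn/4deg [0.02 0.04 0.  ] j [ 39.  40. -19.  37. -68. -63.]
```

```bash
python3 -m pendant '[[[0.03,0.03,0.03,0,0,0,-0.2],[-0.2,0,0.2,0,0,0,-0.2],[-0.2,0,0.2,0,0,0,-0.2],[-0.1,0,0.1,0,0,0,-0.2],[-0.05,0,0.05,0,0,0,-0.2],[0,0,0,0,0,0,-0.2],[0,0,0,0,0,0,-0.2],[0,0,0,0,0,0,-0.2]]]'
python3 -m pendant '[[[-0.05,0,0.05,0,0,0,-0.2],[-0.05,0,0.05,0,0,0,-0.2],[-0.05,0,0.05,0,0,0,-0.2],[-0.04,0,0.04,0,0,0,-0.2],[0,0,0,0,0,0,-0.2],[0,0,0,0,0,0,-0.2],[0,0,0,0,0,0,-0.2],[0,0,0,0,0,0,-0.2]]]'
```

```text
time_s: 98.0
tcp_pos: [0.664, 0.08, 0.0595]
eef_rot: [179.9, -44.9, -89.0]
contact_force: [-0.4, 0.6, -1.0]
gripper_width: 0.0558
gripper_force: 35.0
time_s: 98.8
tcp_pos: [0.6639, 0.0799, 0.0541]
eef_rot: [179.8, -44.9, -89.0]
contact_force: [0.9, 0.0, -2.0]
gripper_width: 0.0561
gripper_force: 35.0
```

```bash
python3 -m pendant '[[[-0.04,0,0.04,0,0,0,-0.2],[-0.04,0,0.04,0,0,0,-0.2],[0,0,0,0,0,0,-0.2],[0,0,0,0,0,0,-0.2],[0,0,0,0,0,0,-0.2],[0,0,0,0,0,0,-0.2],[0,0,0,0,0,0,-0.2],[0,0,0,0,0,0,-0.2]]]'
```

```text
time_s: 99.6
tcp_pos: [0.6639, 0.0799, 0.0518]
eef_rot: [179.8, -44.9, -89.0]
contact_force: [1.1, 0.3, -2.9]
gripper_width: 0.0561
gripper_force: 35.0
```

```bash
python3 -m pendant '[[[-0.03,0,0.03,0,0,0,-0.2],[-0.03,0,0.03,0,0,0,-0.2],[0,0,0,0,0,0,-0.2],[0,0,0,0,0,0,-0.2],[0,0,0,0,0,0,-0.2],[0,0,0,0,0,0,-0.2],[0,0,0,0,0,0,-0.2],[0,0,0,0,0,0,-0.2]]]'
```

```text
time_s: 100.4
tcp_pos: [0.664, 0.08, 0.0512]
eef_rot: [179.9, -44.9, -89.1]
contact_force: [-3.1, 2.1, 5.0]
gripper_width: 0.0559
gripper_force: 35.0
```

```bash
python3 -m pendant '[[[0,0,0,0,0,0,0.2],[0,0,0,0,0,0,0.4],[0,0,0,0,0,0,0.5],[0,0,0,0,0,0,0.5],[0,0,0,0,0,0,0.5],[0,0,-0.5,0,0,0,0.5],[0,0,-1,0,0,0,0.5],[0,0,-1,0,0,0,0.5]]]'
python3 -m pendant '[[[0,0,-1,0,0,0,0.5],[0,0,-1,0,0,0,0.5],[0,0,-1,0,0,0,0.5],[0.5,1,-0.5,0,0,0,0.5],[0.5,1,-0.5,0,0,0,0.5],[0.5,1,-0.5,0,0,0,0.5],[0.5,1,-0.5,0,0,0,0.5],[0.5,1,-0.5,0,0,0,0.5]]]'
python3 - <<'E'
from h import *
c=vision.capture('scene');t=vision.capture('top');P=cloud(t);tile(t,.024,(150,200,320,400));tile(c,.024,(190,280,190,340))
for y0 in (-.193,-.103,-.013,.077):
    q=P[100:200,280:430].reshape(-1,3);q=q[(q[:,2]>.072)&(q[:,2]<.085)&(abs(q[:,0]-.666)<.045)&(abs(q[:,1]-y0)<.042)];print(len(q),q.min(0).round(3),q.max(0).round(3),q[:,2].std().round(4))
save('end.png',c['frame'])
E
```

```text
time_s: 101.2
tcp_pos: [0.6634, 0.1157, 0.0862]
eef_rot: [179.8, -44.9, -89.0]
contact_force: [0.4, -0.2, -0.3]
gripper_width: 0.0659
gripper_force: 0.0
time_s: 102.0
tcp_pos: [0.5622, 0.1563, 0.1999]
eef_rot: [179.8, -44.8, -89.0]
contact_force: [0.0, 0.3, 0.6]
gripper_width: 0.0658
gripper_force: 0.0
tile 396 ((0.574755847454071, -0.058797433972358704), (0.06178014725446701, 0.04967798665165901), 0.1401830017566681) z 0.023971435650633793
tile 198 ((0.5746884942054749, -0.058793507516384125), (0.06220018118619919, 0.05218769237399101), 1.1177657842636108) z 0.02379995306093939
382 [ 0.642 -0.221  0.072] [ 0.697 -0.164  0.085] 0.0027
390 [ 0.64  -0.133  0.072] [ 0.696 -0.076  0.085] 0.0028
388 [ 0.64  -0.042  0.072] [0.695 0.012 0.085] 0.0026
386 [0.637 0.048 0.072] [0.695 0.102 0.085] 0.0026
```

View pics/end.png

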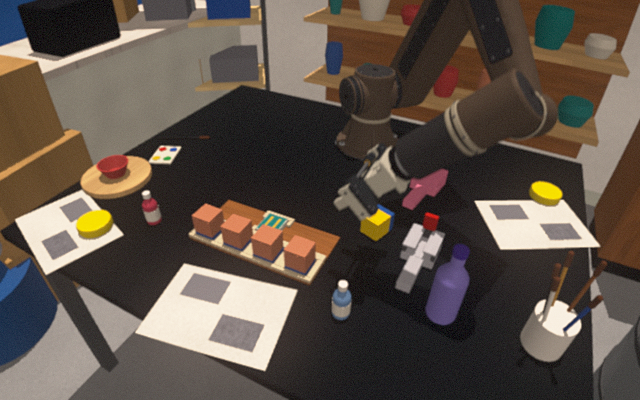

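The final picture shows four pots upside down in their pockets (208,220) to (300,253), and the tile glaze up in the recess (275,222). The ejector is back (430,220), the bottles are untouched and the gripper is clear. Handing in.

```bash
python3 -c "
from h import *
print(r.close_job())"
```

```text
the job is handed in; nothing more can be done
None
```

I handed the job in at about 102 s: ejector pressed to its stop and sprung back, tile flat in the recess glaze up, all four pots upside down in pockets 0–3, bottles not moved; one pot was bumped aside by the gripper on the way but then placed as the others.

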